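Take one vial off the clamped mini shaker

TASK

The vial with the ribbed screw cap has been shaken long enough: take the wing nut, the spacer and the clamp bar off the shaker's stud (the nut is already unscrewed, they just lift off), lay them in the white enamel tray, and stand that vial in the empty middle cell of the vial rack. Then put the clamp back together as it was, the bar lying square along the block over the vial that stays in the shaker, then the spacer, then the wing nut on top, all the way down on the stud. The crimp-capped vials stay where they are, in the shaker and in the rack.

Things in the scene. Friction and masses are not known exactly. Their poses are not given: they have to be found in the camera images.
- shaker: White mini shaker, fixed, 148 mm (y) x 205 mm (x -115..+90), blue panel at -x. Origin: stud axis at bench level, z up. Aluminium block on it 50 (x) x 140 (y), top z 94; pockets 32 mm wide at y +46 and -46, floors z 74: screw vial in one, crimp vial in the other. Pillar 18 mm square to z 131.5, keeps the bar level without a vial; steel stud 9 mm thick from there to z 172, last 7 mm tapered to 4.
- tray: White enamelled instrument tray, fixed and empty, 170 mm (its x) by 240 mm (its y) outside, 18 mm high, walls and floor 3 mm thick. Origin at the centre of its underside, so its floor is at z 3 mm.
- rack: White plastic vial rack, fixed, 50 mm (its x) by 144 mm (its y), 24 mm high, with a row of three open cells 42 mm (x) by 43 mm (y), centres at y = -47, 0 and +47 mm; floor and walls 4 mm thick. The outer cells hold a crimp vial each, the middle one is empty. Origin at the centre of its underside.
- wing_nut: Brass wing nut, 40 g: round hub 22 mm wide, 18 mm high, 12 mm plain hole; two wings 6 mm thick along its y, out to 32 mm from the axis, 24 mm above the underside at their tops. Origin: centre of the hub's underside, z up. Starts on the spacer, underside 154 mm above the bench, wings roughly across the block; lifts straight off. Grip the hub across its x, beside the wings.
- spacer: Black plastic spacer ring, 34 mm outside, 12 mm hole, 14 mm high, 30 g. Origin at the centre of its underside, z up. Starts on the clamp bar, underside 140 mm above the bench, around the stud, loose.
- clamp_bar: Flat dark steel clamp bar, 8 mm thick, 122 mm long along its y, about 90 g: 28 mm square centre with a 12 mm hole, an arm 10 mm wide to each side. Origin: centre of its underside, z up. Starts on pillar and vial caps, underside 132 mm above the bench, its y along the block's y. Can be gripped across its 28 mm centre (its x), the stud standing between the fingers.
- screw_vial: The vial to fetch: amber glass, body 28 mm in diameter and 40 mm to the shoulder, white ribbed plastic screw cap 27 mm across that hides the shoulder, 58 mm overall, about 35 g. Origin at the centre of its underside, z up the vial. It stands 38 mm out of its 20 mm deep pocket, its cap under one arm of the clamp bar.
- crimp_vial: The vial that stays in the shaker, its cap under the other arm of the bar: amber glass, body 28 mm in diameter and 40 mm to the shoulder, flat aluminium crimp cap 20 mm across with a grey dot, 58 mm overall. Origin at the centre of its underside, z up the vial.
- rack_vial_a: Crimp vial in one outer cell of the rack, stays there: amber glass, body 28 mm in diameter and 40 mm to the shoulder, flat aluminium crimp cap 20 mm across with a grey dot, 58 mm overall. Origin at the centre of its underside, z up the vial.
- rack_vial_b: Crimp vial in the other outer cell of the rack, stays there: amber glass, body 28 mm in diameter and 40 mm to the shoulder, flat aluminium crimp cap 20 mm across with a grey dot, 58 mm overall. Origin at the centre of its underside, z up the vial.

How it is judged:
By the outcome, as a careful person would: the job done as asked, in the order asked, and still so for the second after the job is handed in, with the robot touching nothing.
It also fails if it takes over 147 s, if anything falls off the work surface, if the arm or the gripper's body presses on something with over 40 N, if the wrist force passes 120 N, or if a joint passes its speed limit or range.

ROBOT

A 6-joint arm with a two-finger parallel gripper is mounted at the origin on the work surface. World frame = base frame: x ahead of the robot, y to its left, z up, the work surface at z = 0. Lengths are in m, angles in rad, forces in N, time in s.
With the tool pointing down it reaches from about 0.325 to 0.9 m from the base axis. Payload 6.1 kg.
Tool frame: the origin (TCP) lies on the front face of the gripper's body, between the roots of the fingers; the fingertips stand 73 mm ahead of it and the grasp point (between the pads) lies 54 mm ahead of it; z points along the fingers, y is the line along which they close (so a half turn about z gives the same grasp; the last joint's range is limited). The gripper opens to 85 mm and grips with 20 to 120 N. Pads are 22 mm wide; open, the fingers measure 114 mm over their backs; the gripper's body (76 mm by 85 mm) begins 54 mm behind the grasp point. The pads swing forward as they close: fully open they stand 13 mm farther back than shut.
Start: joints at [-1.456, 0.22, 1.526, -0, 1.395, -0.126], TCP at [0.149, -0.607, 0.304] pointing down, gripper open.
Joint ranges: [-2.98, 2.98], [-0.91, 2.08], [0.09, 2.57], [-1.24, 4.39], [0.2, 2.65], [-2.68, 2.68]. Speed limits (rad/s): [2.57, 2.57, 3.01, 3.14, 3.14, 3.14].

INTERFACE

Orientations are given as a unit quaternion [w, x, y, z].
In Python, from station import robot, viewer gives the robot as it stands.
- The arm moves only by the tool servo_tool, never from a script. Its argument "series" is one flat list of numbers, 7 for each row, row after row: the shift along the tool's x, y, z in m, then the turn, a rotation vector about the tool's x, y, z in rad, then the opening, from 0 (shut) to 1 (fully open). In form: [tx, ty, tz, wx, wy, wz, grip, tx, ty, tz, wx, wy, wz, grip, ...]. A call has 1 to 12 rows; each row is the pose to reach, as a shift and turn from the pose commanded when the call began, along the tool's axes at that moment; what a row does not reach only later rows make up. A row lasts 1/10 s, in which the tool goes at most 50 mm and 8.59 degrees, less where a joint would pass 70% of its speed; a pose out of reach is approached as far as the arm can. A call with a gripper value outside its range is refused whole. The fingers move at their own pace and stop on an object; "force" is the grip in N (left out, the last holds). Time passes only in rows, so rows that repeat a pose let the fingers close. It gives the time, the measured TCP pose, the force, the opening and the grip force at its end, in the units of the state.
- robot.state(): the state, without advancing time (a new reading comes with each control period).
- viewer.snapshot(name): name is "side" or "top" or "wrist"; returns (picture, depth): 384x512x3 uint8, red, green, blue; 384x512 float32, m along the optical axis (not along the pixel's ray), 0 where there is no reading.
- viewer.camera_info(name): a dict with "mtx" (3x3 intrinsics, pixels), "dist" ([k1, k2, p1, p2, k3] as OpenCV has them; the pictures are not rectified), "pose" (4x4, takes a point from camera to world coordinates). Camera axes: x right, y up, looking along -z (the intrinsics and any distortion apply to the point x, -y, -z); pixel columns grow to the right and rows downward; lengths in m; the calibration is good to about 2 mm. A picture is of the moment at which its call begins: read the wrist's pose just before it. camera_info takes no time and is no camera call; for the wrist camera it gives the pose at the moment of the call.
- robot.job_done(): hands the job in; it is judged then, once.
Trained networks look in the newest picture that a camera, given by its name, has taken for a name from the list of things; names that differ only in an ending like _2 or _b are one class to them, and where a whole thing is asked for, a point or a joint stands for the part that bears it (a point fixed in the world has none). Each returns a list of dicts, best first, with "score" (0 to 1); they miss things now and then, are a little off and sometimes report something else, mostly with a low value. They report only what shows in the picture. A call takes as long as a camera call.
- viewer.find_in(camera, target): "position" ([row, column] in pixels, amid what is visible of it).
- viewer.tip_of(camera, target): "position" ([row, column] in pixels: a listed point, or the origin of a listed thing).
The state is a dict: "time": time; "joint_positions": joint angles; "joint_vel": joint speeds; "joint_efforts": joint torques, N m; "position": TCP position; "tcp_rot": TCP orientation; "ft_force": force on the tool from outside, world axes, zero at the start; "wrist_torque": the same for the moment, N m; "opening": finger opening in m; "gripper_force": force on a finger pad.
Only numpy, scipy, OpenCV 4.12 (cv2) and the standard library are available. Lean on these libraries where they do the work, as an engineer would, in place of code of your own. Each camera call takes 0.05 s, during which the arm holds its last target. There are 200 camera calls.

## Working session

There is one attempt and no reset: what is moved stays moved. The work goes in short steps, Python scripts to look and compute and a tool call to move; the robot and the scene stay as the last step left them, time stands still between calls to the robot, and variables do not carry over. Pictures are saved under pics/ and viewed, at most 14 in all, crops included, and the job is handed in when it is done.

Besides the shell and the picture viewer there is one more tool, called after ">>>" by a JSON object that holds its "fn" and its "kwargs". servo_tool: Moves the arm, as the interface text tells. Its arguments: {"type":"object","properties":{"series":{"type":"array","items":{"type":"number"}},"force":{"type":"number"}},"required":["series"]}

```bash
ls; mkdir -p pics
cat > h.py <<'E'
import numpy as np, cv2
from station import robot, viewer
from scipy.spatial.transform import Rotation as R
def snap(c,name=None):
    info=viewer.camera_info(c); p,d=viewer.snapshot(c)
    if name: cv2.imwrite(f'pics/{name}.png',p[:,:,::-1])
    return p,d,info
def ray(info,r,c):
    K=np.array(info['mtx'],float);D=np.array(info['dist'],float)
    u=cv2.undistortPoints(np.array([[[c,r]]],float),K,D)[0,0]
    return np.array([u[0],-u[1],-1.])
def atz(info,r,c,z):
    T=np.array(info['pose']);v=T[:3,:3]@ray(info,r,c);o=T[:3,3]
    return o+v*(z-o[2])/v[2]
def atd(info,d,r,c):
    T=np.array(info['pose']);r0,c0=int(round(r)),int(round(c))
    w=d[max(r0-1,0):r0+2,max(c0-1,0):c0+2];w=w[w>0]
    if len(w)==0:return None
    return T[:3,3]+T[:3,:3]@(ray(info,r,c)*np.median(w))
def cloud(info,d):
    T=np.array(info['pose']);K=np.array(info['mtx'],float);D=np.array(info['dist'],float)
    g=np.mgrid[0:d.shape[0],0:d.shape[1]];pts=np.stack([g[1].ravel(),g[0].ravel()],1).astype(float)
    u=cv2.undistortPoints(pts[:,None],K,D)[:,0]
    z=d.ravel()[:,None];P=np.hstack([u[:,:1]*z,-u[:,1:]*z,-z])@T[:3,:3].T+T[:3,3]
    P[d.ravel()==0]=np.nan
    return P.reshape(*d.shape,3)
E
python3 - <<'E'
from h import *
np.set_printoptions(precision=4,suppress=True)
s=robot.state();print(s['position'],s['tcp_rot'],s['ft_force'])
hz=dict(shaker=.0,tray=0,rack=0,wing_nut=.154,spacer=.14,clamp_bar=.132,screw_vial=.074,crimp_vial=.074)
for c in ('top','side'):
    p,d,i=snap(c,c); print(c,np.array(i['pose']))
    for n in hz:
        for f in (viewer.find_in,viewer.tip_of):
            for q in f(c,n)[:3]:
                r,cc=q['position'];print(n,f.__name__,round(q['score'],2),round(r),round(cc),'z',atz(i,r,cc,hz[n])[:2],'d',atd(i,d,r,cc))
E
```

```text
pics
[ 0.149  -0.6065  0.3028] [-0.001   0.9928  0.1201 -0.    ] [ 0.5165  1.1997 -0.1219]
top [[ 0.0174  0.9877 -0.1555  0.3834]
 [-0.9998  0.016  -0.0105 -0.0168]
 [-0.0079  0.1557  0.9878  1.1683]
 [ 0.      0.      0.      1.    ]]
shaker call 0.96 229 352 z [ 0.4492 -0.2946] d [ 0.445  -0.2769  0.0744]
shaker call 0.65 221 349 z [ 0.4712 -0.2869] d [ 0.4641 -0.2651  0.0946]
tray call 0.94 180 249 z [ 0.5849 -0.0007] d [ 0.5845 -0.0007  0.0023]
tray call 0.9 179 249 z [ 0.5893 -0.0006] d [ 0.589  -0.0006  0.0019]
rack call 0.94 224 154 z [0.4524 0.271 ] d [0.4522 0.2701 0.0035]
rack call 0.88 222 153 z [0.4581 0.2736] d [0.4579 0.273  0.0024]
wing_nut call 0.67 218 364 z [ 0.4663 -0.2891] d [ 0.4651 -0.2851  0.1691]
wing_nut call 0.48 217 362 z [ 0.4704 -0.2838] d [ 0.469  -0.2797  0.1698]
spacer call 0.52 215 360 z [ 0.4756 -0.2844] d [ 0.4744 -0.281   0.153 ]
spacer call 0.39 218 364 z [ 0.4692 -0.2932] d [ 0.4667 -0.2853  0.1694]
spacer call 0.26 220 350 z [ 0.462  -0.2583] d [ 0.4624 -0.2595  0.1352]
clamp_bar call 0.66 223 374 z [ 0.4574 -0.319 ] d [ 0.4593 -0.3266  0.1059]

[... 1210 characters left out ...]
 0.469  -0.2993  0.1689]
wing_nut call 0.76 263 246 z [ 0.475  -0.2933] d [ 0.4738 -0.3006  0.1608]
spacer call 0.61 270 243 z [ 0.4692 -0.2998] d [ 0.4678 -0.3083  0.1482]
spacer call 0.72 270 244 z [ 0.472  -0.2974] d [ 0.4703 -0.3076  0.1499]
spacer call 0.48 308 245 z [ 0.4574 -0.3955] d [ 0.4645 -0.3538  0.093 ]
clamp_bar call 0.56 278 248 z [ 0.4764 -0.313 ] d [ 0.4785 -0.3011  0.1201]
clamp_bar call 0.6 272 244 z [ 0.4714 -0.2951] d [ 0.4692 -0.3084  0.145 ]
screw_vial call 0.57 297 247 z [ 0.4765 -0.3083] d [ 0.4695 -0.3483  0.1171]
screw_vial call 0.53 310 246 z [ 0.47   -0.3431] d [ 0.4672 -0.3592  0.0924]
crimp_vial call 0.53 277 239 z [ 0.4683 -0.2495] d [ 0.4609 -0.298   0.1223]
```

View pics/top.png

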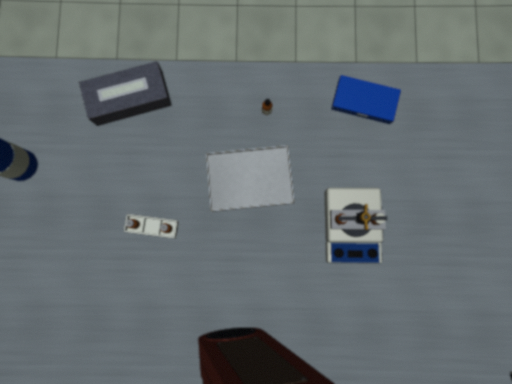

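View pics/side.png

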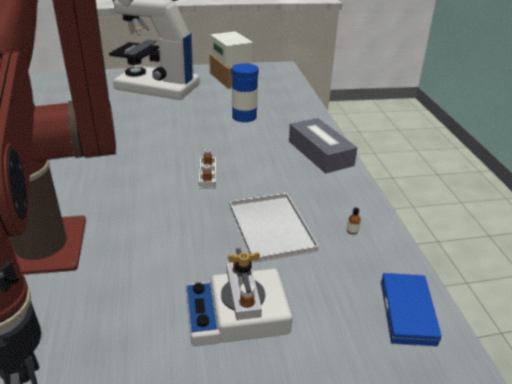

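Run:
```python
from h import *
np.set_printoptions(precision=4,suppress=True)
p,d,i=snap('wrist'); s=robot.state()
T=np.eye(4);q=np.array(s['tcp_rot']);T[:3,:3]=R.from_quat(q[[1,2,3,0]]).as_matrix();T[:3,3]=s['position']
print(T);print(np.linalg.inv(T)@np.array(i['pose']));print(i['mtx'],i['dist'])
# clouds from top: block-top and shaker
p,d,i=snap('top');P=cloud(i,d)
def rect(m,name):
    q=P[m][:,:2].astype(np.float32); 
    r=cv2.minAreaRect(q*1000);print(name,len(q),np.round(r[0],1),np.round(r[1],1),round(r[2],2))
z=P[...,2];x=P[...,0];y=P[...,1]
sh=(y<-.18)&(y>-.42)&(x>.3)&(x<.62)
rect(sh&(abs(z-.094)<.004),'block')
rect(sh&(z>.02),'shaker')
rect(sh&(abs(z-.137)<.005),'bar/caps')
rect(sh&(z>.16),'nut')
rect((abs(y)<.17)&(x>.45)&(x<.72)&(z>.013)&(z<.025),'trayrim')
rect((y>.15)&(y<.4)&(x>.35)&(x<.6)&(abs(z-.024)<.005),'rackrim')
rect((y>.15)&(y<.4)&(x>.35)&(x<.6)&(abs(z-.062)<.006),'rackcaps')
```

```text
[[ 0.9711  0.2385 -0.      0.1491]
 [ 0.2385 -0.9711 -0.     -0.607 ]
 [-0.      0.     -1.      0.3039]
 [ 0.      0.      0.      1.    ]]
[[-0.0002  0.9467  0.3221  0.0824]
 [ 1.      0.0002 -0.0001  0.0003]
 [-0.0002  0.3221 -0.9467 -0.0709]
 [ 0.      0.      0.      1.    ]]
[[329.1805   0.     249.8282]
 [  0.     329.1805 193.4941]
 [  0.       0.       1.    ]] [-0.0457  0.      0.      0.      0.    ]
block 476 [ 469.8 -290.1] [ 47.7 142.4] 1.05
shaker 4280 [ 457.4 -289.6] [202.  150.2] 0.88
bar/caps 161 [ 468.5 -289.6] [122.5  25.7] 88.83
nut 123 [ 469.8 -288. ] [20.1 60.3] 75.05
trayrim 300 [589.   -1.5] [170.9 240. ] 6.46
rackrim 240 [445.9 274.3] [146.7  50. ] 83.28
rackcaps 85 [445.5 275.6] [113.6  19.1] 84.14
```

The top view shows the shaker at right (pixel 218,360) with the blue panel at -x, the tray in the centre (180,249) and the rack at left (224,154). The side view shows the same layout and the brass nut at (259,243). The measured rectangles match the given sizes. Next I'll hover over the shaker with the fingers partly closed, to measure the fingertips too.

>>> {"fn": "servo_tool", "kwargs": {"series": [0.04,-0.024,-0.03,0,0,0.13,0.35,0.08,-0.048,-0.056,0,0,0.25,0.35,0.12,-0.072,-0.056,0,0,0.38,0.35,0.16,-0.096,-0.056,0,0,0.503,0.35,0.2,-0.12,-0.056,0,0,0.503,0.35,0.24,-0.144,-0.056,0,0,0.503,0.35,0.28,-0.168,-0.056,0,0,0.503,0.35,0.32,-0.192,-0.056,0,0,0.503,0.35,0.36,-0.216,-0.056,0,0,0.503,0.35,0.388,-0.232,-0.056,0,0,0.503,0.35,0.388,-0.232,-0.056,0,0,0.503,0.35,0.388,-0.232,-0.056,0,0,0.503,0.35]}}

```text
time: 3.0
position: [0.4708, -0.2886, 0.3599]
tcp_rot: [0.0, 0.992, -0.13, -0.0]
ft_force: [-0.8, 0.2, 0.1]
opening: 0.03
gripper_force: 0.0
```

```bash
cat >> h.py <<'E'
import json,os
np.set_printoptions(precision=4,suppress=True)
def TM():
    s=robot.state();T=np.eye(4);q=np.array(s['tcp_rot']);T[:3,:3]=R.from_quat(q[[1,2,3,0]]).as_matrix();T[:3,3]=s['position'];return T
# commanded pose book-keeping: [x,y,z,psi]
def load(): return np.array(json.load(open('cmd.json'))) if os.path.exists('cmd.json') else np.array([.149,-.607,.304,2*np.arctan2(.1201,.9928)])
def sent(tx,ty,tz,wz):
    c=load();a=c[3];n=c+[tx*np.cos(a)+ty*np.sin(a),tx*np.sin(a)-ty*np.cos(a),-tz,-wz]
    json.dump(list(n),open('cmd.json','w'));m=TM();print('cmd',n,'meas',m[:3,3],np.arctan2(m[1,0],m[0,0]),'tilt',m[2,:2])
    s=robot.state();print('t',s['time'],'F',np.array(s['ft_force']),'open',s['opening'],'g',s['gripper_force'])
def need(x,y,z,deg):
    c=load();a=c[3];dx,dy=x-c[0],y-c[1]
    print('NEED tx %.4f ty %.4f tz %.4f wz %.4f'%(dx*np.cos(a)+dy*np.sin(a),dx*np.sin(a)-dy*np.cos(a),c[2]-z,a-np.radians(deg)))
E
python3 - <<'E'
from h import *
sent(.388,-.232,-.056,.503)
p,d,i=snap('wrist','w1');P=cloud(i,d)
m=TM();Q=(P-m[:3,3])@m[:3,:3]   # tool frame
f=(Q[...,2]<.095)&(Q[...,2]>.0)
print('finger pts',f.sum()); q=Q[f]
for s in (1,-1):
    w=q[(q[:,1]*s>0)]
    if len(w): print(s,'tip z',np.percentile(w[:,2],[50,95,99,100]),'y',np.percentile(abs(w[:,1]),[0,5,50,100]),'x',w[:,0].min(),w[:,0].max())
for n in ('wing_nut','spacer','clamp_bar','screw_vial','crimp_vial'):
    for q in viewer.tip_of('wrist',n)[:2]+viewer.find_in('wrist',n)[:2]:
        r,c=q['position'];z=dict(wing_nut=.154,spacer=.14,clamp_bar=.132).get(n,.074);print(n,round(q['score'],2),round(r),round(c),atz(i,r,c,z)[:2],atd(i,d,r,c))
E
```

```text
cmd [ 0.4705 -0.2892  0.36   -0.2622] meas [ 0.4708 -0.2886  0.3599] -0.2601842912130151 tilt [-0.0003  0.0004]
t 3.0 F [-0.7934  0.2431  0.0992] open 0.029966545141630684 g 0.0
finger pts 19128
1 tip z [0.0158 0.0552 0.0646 0.0712] y [0.0121 0.0146 0.0345 0.0568] x -0.01278189287830168 0.018208140075410998
-1 tip z [0.0157 0.0549 0.0647 0.0712] y [0.0127 0.0155 0.0353 0.0566] x -0.012626390279588758 0.01863463100718001
wing_nut 0.6 181 252 [ 0.4699 -0.2911] [ 0.4738 -0.292   0.1674]
wing_nut 0.81 178 255 [ 0.4722 -0.294 ] [ 0.4776 -0.2951  0.1728]
spacer 0.98 179 253 [ 0.4679 -0.2915] [ 0.4773 -0.2937  0.173 ]
spacer 0.28 179 254 [ 0.4677 -0.292 ] [ 0.4771 -0.294   0.1731]
spacer 0.97 171 263 [ 0.4732 -0.3021] [ 0.4772 -0.3025  0.1548]
spacer 0.52 170 267 [ 0.4729 -0.3061] [ 0.4767 -0.3063  0.154 ]
clamp_bar 0.93 170 271 [ 0.4701 -0.3095] [ 0.4725 -0.3095  0.1411]
screw_vial 0.93 148 296 [ 0.4709 -0.3413] [ 0.484  -0.3362  0.1323]
screw_vial 0.8 151 295 [ 0.4676 -0.34  ] [ 0.4814 -0.3351  0.1332]
crimp_vial 0.96 172 209 [ 0.4698 -0.2419] [ 0.4798 -0.2504  0.1183]
crimp_vial 0.57 172 204 [ 0.4704 -0.2365] [ 0.4803 -0.2456  0.1181]
```

View pics/w1.png

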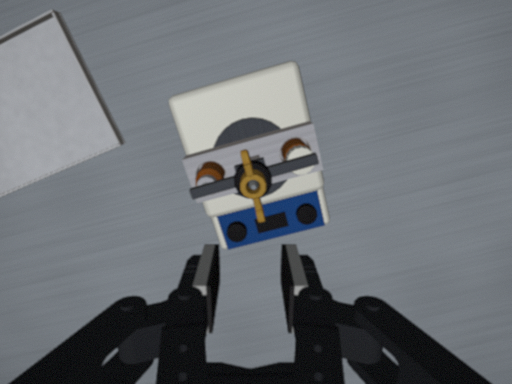

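The wrist view shows the brass nut at (183,253), the black spacer under it, and the bar running from (190,195) to (316,158). The white screw cap is at the right (148,298), so the screw vial is on the -y side, and the crimp vial is at the left (175,208). Fingertip reach is 71 mm at 30 mm opening. Next I'll refine the geometry from the cloud.

Run:
```python
from h import *
p,d,i=snap('wrist');P=cloud(i,d);x,y,z=P[...,0],P[...,1],P[...,2]
near=np.hypot(x-.47,y+.29)<.085
def rect(m,n):
    q=P[m][:,:2].astype(np.float32)*1000
    r=cv2.minAreaRect(q);print(n,len(q),np.round(r[0],1),np.round(r[1],1),round(r[2],2),'mean',q.mean(0),'z',np.median(P[m][:,2]))
    return q
rect(near&(z>.1745)&(z<.185),'wings')
rect(near&(z>.163)&(z<.185),'nut')
q=rect(near&(abs(z-.1705)<.003)&(np.hypot(x-.47,y+.29)<.016),'hubtop');print(cv2.minEnclosingCircle(q))
q=rect(near&(abs(z-.154)<.0025),'spacertop');print(cv2.minEnclosingCircle(q))
q=rect(near&(abs(z-.140)<.0025)&~((y<-.32)&(abs(x-.47)>.012)),'bar');
rect(near&(abs(z-.094)<.0025),'block')
b=(x>.3)&(x<.62)&(y<-.18)&(y>-.4)
rect(b&(abs(z-.094)<.0025)&(abs(x-.47)<.04),'block2')
q=rect(near&(abs(z-.132)<.003)&(y<-.32),'cap')
hsv=cv2.cvtColor(p,cv2.COLOR_RGB2HSV);br=(hsv[...,0]>12)&(hsv[...,0]<30)&(hsv[...,1]>110)&near
rect(br&(z>.15),'brass')
# up-close image
cv2.imwrite('pics/c1.png',cv2.resize(p[120:260,170:340],None,fx=4,fy=4,interpolation=cv2.INTER_CUBIC)[:,:,::-1])
for c in [(.470,-.289)]:
    pass
```

```text
wings 303 [ 471.  -294.5] [12.1 63.1] 88.92 mean [ 472.9274 -291.5515] z 0.17657190450226812
nut 921 [ 471.5 -291.6] [20.9 61. ] 73.93 mean [ 472.3292 -291.7441] z 0.17310666180329504
hubtop 421 [ 469.5 -292.2] [25.2 21.9] 38.58 mean [ 471.2619 -291.6179] z 0.17236410893099746
((469.6500244140625, -293.8783874511719), 15.09601879119873)
spacertop 422 [ 470.6 -291.1] [31.7 32.7] 75.71 mean [ 473.8199 -292.4741] z 0.15473688061644117
((470.61468505859375, -291.2576904296875), 16.75128936767578)
bar 1095 [ 472.  -291.7] [121.4  27.5] 84.22 mean [ 471.229 -293.294] z 0.14076910778047358
block 2956 [ 470.6 -291.7] [ 50.9 140.6] 0.66 mean [ 479.2304 -294.451 ] z 0.09489052152738872
block2 2956 [ 470.6 -291.7] [ 50.9 140.6] 0.66 mean [ 479.2304 -294.451 ] z 0.09489052152738872
cap 302 [ 471.5 -338.1] [26.8 26.5] 32.6 mean [ 473.6065 -337.514 ] z 0.1328312531983381
brass 893 [ 473.4 -303.9] [62.  62.5] 36.04 mean [ 472.4789 -291.995 ] z 0.17301169367190988
```

View pics/c1.png

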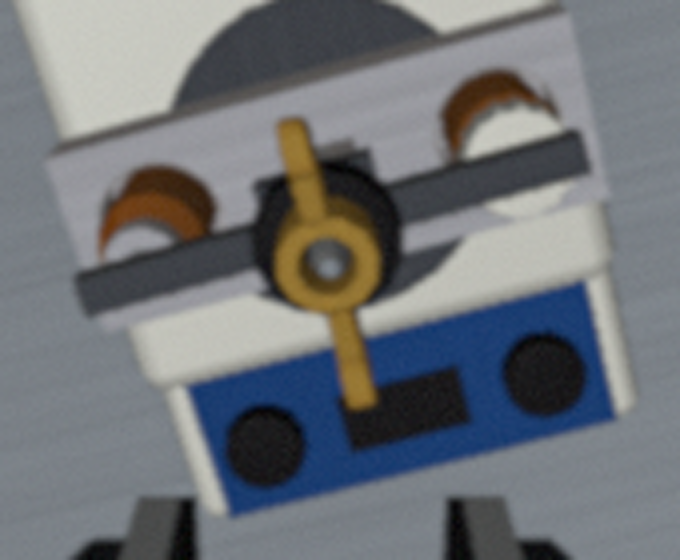

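The crop shows the stud tip at crop (330,262), the wing tips at (293,125) and (360,405), and the bar parallel to the block.

Run:
```python
from h import *
i=viewer.camera_info('wrist')
f=lambda c,r,z:atz(i,120+r/4-.375,170+c/4-.375,z)[:2]
print('stud',f(330,262,.172)); a,b=f(293,124,.178),f(362,408,.178);print(a,b,(a+b)/2,np.linalg.norm(a-b),np.degrees(np.arctan2(*(a-b)[::-1])))
print('hub',f(330,262,.172),f(272,262,.172),f(386,262,.172))
a,b=f(78,275,.14),f(577,130,.14);print('bar',np.degrees(np.arctan2(*(b-a)[::-1]))); a,b=f(97,318,.14),f(592,172,.14);print('bar2',np.degrees(np.arctan2(*(b-a)[::-1])))
need(.4705,-.2915,.233,-16)
```

```text
stud [ 0.4716 -0.2922]
[ 0.5024 -0.2929] [ 0.4408 -0.2909] [ 0.4716 -0.2919] 0.06164431680904989 -1.9183487313527157
hub [ 0.4716 -0.2922] [ 0.4747 -0.2807] [ 0.4686 -0.3033]
bar -88.36334217850884
bar2 -87.937878048624
NEED tx 0.0006 ty 0.0022 tz 0.1270 wz 0.0170
```

>>> {"fn": "servo_tool", "kwargs": {"series": [0.001,0.002,0.02,0,0,-0.115,0.6,0.001,0.002,0.05,0,0,-0.227,0.6,0.001,0.002,0.08,0,0,-0.227,0.6,0.001,0.002,0.11,0,0,-0.227,0.6,0.001,0.002,0.13,0,0,-0.227,0.6,0.001,0.002,0.13,0,0,-0.227,0.6,0.001,0.002,0.13,0,0,-0.227,0.2,0.001,0.002,0.13,0,0,-0.227,0.2,0.001,0.002,0.13,0,0,-0.227,0.2,0.001,0.002,0.13,0,0,-0.227,0.2,0.001,0.002,0.13,0,0,-0.227,0.2,0.001,0.002,0.13,0,0,-0.227,0.2], "force": 30}}

```text
time: 4.8
position: [0.4718, -0.292, 0.2319]
tcp_rot: [0.001, 1.0, -0.018, 0.001]
ft_force: [0.7, -0.2, 6.7]
opening: 0.0202
gripper_force: 31.7
```

Run:
```python
from h import *
sent(.001,.002,.13,-.227)
p,d,i=snap('wrist','w2')
```

```text
cmd [ 0.4709 -0.2914  0.23   -0.0352] meas [ 0.4718 -0.292   0.2319] -0.03522735666270983 tilt [0.003  0.0022]
t 4.8 F [ 0.6985 -0.1853  6.7443] open 0.020200218762791013 g 31.684010331518948
```

View pics/w2.png

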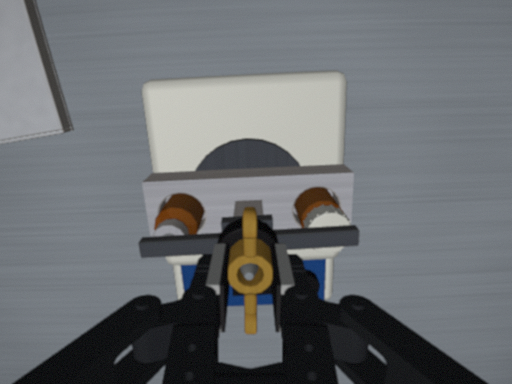

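The nut is between the pads, with the wings along x. There is a light 6.7 N upward push, probably the tips on the spacer. Lifting and transferring to the tray.

>>> {"fn": "servo_tool", "kwargs": {"series": [0,0,-0.01,0,0,0,0.2,0,0,-0.03,0,0,0,0.2,0,0,-0.06,0,0,0,0.2,0.02,-0.03,-0.07,0,0,0,0.2,0.045,-0.07,-0.07,0,0,0,0.2,0.07,-0.11,-0.07,0,0,0,0.2,0.095,-0.15,-0.07,0,0,0,0.2,0.12,-0.19,-0.07,0,0,0,0.2,0.145,-0.225,-0.07,0,0,0,0.2,0.156,-0.24,-0.07,0,0,0,0.2,0.156,-0.24,-0.07,0,0,0,0.2,0.156,-0.24,-0.07,0,0,0,0.2]}}

```text
time: 6.05
position: [0.635, -0.0573, 0.2998]
tcp_rot: [0.0, 1.0, -0.017, -0.001]
ft_force: [0.4, 0.3, -1.0]
opening: 0.0202
gripper_force: 31.0
```

Run:
```python
from h import *
sent(.156,-.24,-.07,0)
p,d,i=snap('wrist','w3');P=cloud(i,d)
m=TM();Q=(P-m[:3,3])@m[:3,:3]
hsv=cv2.cvtColor(p,cv2.COLOR_RGB2HSV);br=(hsv[...,0]>12)&(hsv[...,0]<30)&(hsv[...,1]>110)
g=br&(abs(Q[...,1])<.013)&(Q[...,2]<.1)&(Q[...,2]>.03);q=Q[g]
print('nut tool frame',len(q),np.percentile(q,[1,50,99],axis=0))
b=(abs(Q[...,1])<.03)&(Q[...,2]<.1)&(Q[...,2]>.03)&~br; print('finger z max',np.percentile(Q[b][:,2],[95,99,100]))
# tray rim and block/stud from here & side cam
p,d,i=snap('top');P=cloud(i,d);x,y,z=P[...,0],P[...,1],P[...,2]
n=np.hypot(x-.471,y+.291)<.05
print(viewer.find_in('top','wing_nut')[:2]); print('max z at stud',np.nanmax(z[n]))
need(.6355,-.0566,.085,-2.02)
```

```text
cmd [ 0.6353 -0.057   0.3    -0.0352] meas [ 0.635  -0.0573  0.2998] -0.034629757389559764 tilt [-0.001   0.0006]
t 6.05 F [ 0.4497  0.3217 -1.0423] open 0.020201615410080552 g 31.044122180901468
nut tool frame 2842 [[-0.0275 -0.0104  0.0525]
 [ 0.0023 -0.0001  0.0591]
 [ 0.0308  0.0097  0.0742]]
finger z max [0.0651 0.0754 0.0779]
[]
max z at stud 0.1706873241319633
NEED tx 0.0002 ty -0.0004 tz 0.2150 wz 0.0000
```

>>> {"fn": "servo_tool", "kwargs": {"series": [0,0,0.04,0,0,0,0.2,0,0,0.08,0,0,0,0.2,0,0,0.12,0,0,0,0.2,0,0,0.16,0,0,0,0.2,0,0,0.195,0,0,0,0.2,0,0,0.21,0,0,0,0.2,0,0,0.216,0,0,0,0.2,0,0,0.218,0,0,0,0.2,0,0,0.218,0,0,0,0.2,0,0,0.218,0,0,0,0.2]}}

```text
time: 7.2
position: [0.6367, -0.0573, 0.0841]
tcp_rot: [0.0, 1.0, -0.018, 0.002]
ft_force: [-0.2, 0.3, 0.4]
opening: 0.0201
gripper_force: 31.0
```

Run:
```python
from h import *
sent(0,0,.218,0)
```

```text
cmd [ 0.6353 -0.057   0.082  -0.0352] meas [ 0.6367 -0.0573  0.0841] -0.035228654814930226 tilt [0.0035 0.0006]
t 7.2 F [-0.1684  0.3037  0.4067] open 0.02006041304799534 g 31.042207167483866
```

>>> {"fn": "servo_tool", "kwargs": {"series": [0,0,0,0,0,0,0.2,0,0,0,0,0,0,0.2,0,0,0,0,0,0,0.2]}}

```text
time: 7.5
position: [0.6356, -0.0569, 0.0824]
tcp_rot: [0.0, 1.0, -0.018, 0.0]
ft_force: [-0.5, 0.4, -1.2]
opening: 0.0202
gripper_force: 31.0
```

Run:
```python
from h import *
sent(0,0,0,0)
print(robot.state()['joint_vel'])
```

```text
cmd [ 0.6353 -0.057   0.082  -0.0352] meas [ 0.6356 -0.0569  0.0824] -0.03504709296816567 tilt [0.0007 0.0001]
t 7.5 F [-0.4828  0.4189 -1.1547] open 0.020216413195842022 g 31.041731941513717
[-0.0007  0.005   0.0015 -0.0011 -0.0011  0.0001]
```

>>> {"fn": "servo_tool", "kwargs": {"series": [0,0,0.002,0,0,0,0.2,0,0,0.002,0,0,0,0.2,0,0,0.002,0,0,0,0.2,0,0,0.002,0,0,0,0.2]}}

```text
time: 7.9
position: [0.6357, -0.057, 0.081]
tcp_rot: [0.0, 1.0, -0.018, 0.0]
ft_force: [-2.4, 0.5, 7.0]
opening: 0.0198
gripper_force: 31.7
```

Run:
```python
from h import *
sent(0,0,.002,0)
```

```text
cmd [ 0.6353 -0.057   0.08   -0.0352] meas [ 0.6357 -0.057   0.081 ] -0.03506487456306339 tilt [0.0007 0.0001]
t 7.9 F [-2.3679  0.5429  7.0226] open 0.019751422711795624 g 31.70991734135896
```

>>> {"fn": "servo_tool", "kwargs": {"series": [0,0,-0.001,0,0,0,0.5,0,0,-0.001,0,0,0,0.5,0,0,-0.001,0,0,0,0.5,0,0,-0.04,0,0,0,0.5,0,0,-0.09,0,0,-0.14,0.5,0,0,-0.14,0,0,-0.28,0.5,-0.02,0.03,-0.18,0,0,-0.42,0.5,-0.045,0.07,-0.21,0,0,-0.56,0.5,-0.07,0.11,-0.22,0,0,-0.7,0.5,-0.1,0.15,-0.22,0,0,-0.84,0.5,-0.125,0.19,-0.22,0,0,-0.98,0.5,-0.15,0.235,-0.22,0,0,-1.12,0.5]}}

```text
time: 9.1
position: [0.4828, -0.2766, 0.3002]
tcp_rot: [0.0, 0.858, 0.514, 0.0]
ft_force: [0.4, -0.4, -0.4]
opening: 0.0425
gripper_force: 0.0
```

Run:
```python
from h import *
sent(-.15,.235,-.22,-1.12)
need(.4715,-.292,.30,90)
```

```text
cmd [ 0.4771 -0.2866  0.3     1.0848] meas [ 0.4828 -0.2766  0.3002] 1.0793837251071248 tilt [-0.0001  0.0006]
t 9.1 F [ 0.4432 -0.4249 -0.3714] open 0.04247800285471044 g 0.0
NEED tx -0.0074 ty -0.0024 tz 0.0000 wz -0.4860
```

>>> {"fn": "servo_tool", "kwargs": {"series": [-0.007,-0.002,0,0,0,-0.14,0.5,-0.007,-0.002,0,0,0,-0.28,0.5,-0.007,-0.002,0,0,0,-0.42,0.5,-0.007,-0.002,0,0,0,-0.486,0.5,-0.007,-0.002,0,0,0,-0.486,0.5,-0.007,-0.002,0,0,0,-0.486,0.5,-0.007,-0.002,0,0,0,-0.486,0.5,-0.007,-0.002,0,0,0,-0.486,0.5]}}

```text
time: 9.9
position: [0.4791, -0.2805, 0.2998]
tcp_rot: [-0.0, 0.711, 0.703, 0.0]
ft_force: [-0.3, 0.2, -0.6]
opening: 0.0429
gripper_force: 0.0
```

Run:
```python
from h import *
sent(-.007,-.002,0,-.486)
p,d,i=snap('wrist');P=cloud(i,d);x,y,z=P[...,0],P[...,1],P[...,2]
near=np.hypot(x-.471,y+.291)<.03
q=P[near&(abs(z-.154)<.0025)][:,:2].astype(np.float32)*1000;print(len(q),cv2.minEnclosingCircle(q),cv2.minAreaRect(q))
q=P[(np.hypot(x-.471,y+.291)<.02)&(z>.165)&(z<.18)][:,:2]*1000;print('stud',len(q),q.mean(0) if len(q) else 0)
bl=(abs(x-.47)<.04)&(y<-.2)&(y>-.38)&(abs(z-.094)<.0025);print(cv2.minAreaRect(P[bl][:,:2].astype(np.float32)*1000))
cv2.imwrite('pics/c4.png',cv2.resize(p[100:260,150:350],None,fx=3,fy=3,interpolation=cv2.INTER_CUBIC)[:,:,::-1])
```

```text
cmd [ 0.4721 -0.2918  0.3     1.5708] meas [ 0.4791 -0.2805  0.2998] 1.5589209395282249 tilt [ 0.0001 -0.0001]
t 9.9 F [-0.3151  0.2128 -0.5733] open 0.04288441440817293 g 0.0
1349 ((469.75762939453125, -291.14080810546875), 17.008399963378906) ((469.7823486328125, -290.9338684082031), (32.98619079589844, 32.323646545410156), 89.4906005859375)
stud 134 [ 470.5745 -290.3127]
((470.16632080078125, -292.4052429199219), (50.15922927856445, 141.32205200195312), 0.7071093916893005)
```

View pics/c4.png

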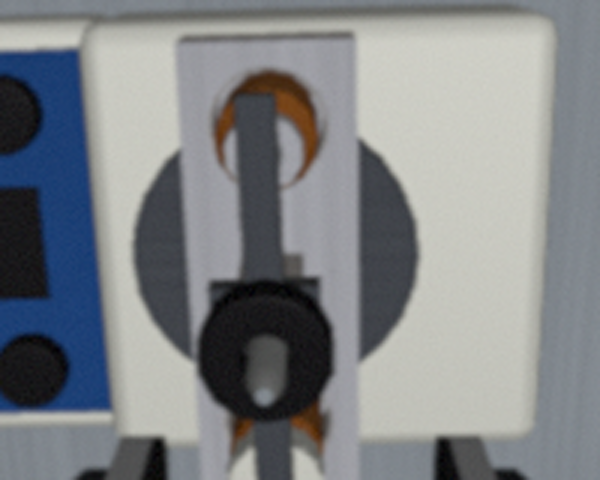

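The crop shows the stud tip at (265,395) with the spacer around it and the bar running along the block; the crimp vial is at the top, the screw vial at the bottom. The position fell short because of rate limits, so I'll rebase my bookkeeping on the measured pose.

Run:
```python
from h import *
json.dump([.479,-.2805,.2998,1.559],open('cmd.json','w'))
need(.470,-.2912,.215,90.6)
```

```text
NEED tx -0.0108 ty -0.0089 tz 0.0848 wz -0.0223
```

>>> {"fn": "servo_tool", "kwargs": {"series": [-0.0108,-0.0089,0,0,0,-0.022,0.55,-0.0108,-0.0089,0.02,0,0,-0.022,0.55,-0.0108,-0.0089,0.045,0,0,-0.022,0.55,-0.0108,-0.0089,0.065,0,0,-0.022,0.55,-0.0108,-0.0089,0.08,0,0,-0.022,0.55,-0.0108,-0.0089,0.085,0,0,-0.022,0.55,-0.0108,-0.0089,0.085,0,0,-0.022,0.55,-0.0108,-0.0089,0.085,0,0,-0.022,0.55,-0.0108,-0.0089,0.085,0,0,-0.022,0.3,-0.0108,-0.0089,0.085,0,0,-0.022,0.3,-0.0108,-0.0089,0.085,0,0,-0.022,0.3,-0.0108,-0.0089,0.085,0,0,-0.022,0.3]}}

```text
time: 11.15
position: [0.4708, -0.2918, 0.2165]
tcp_rot: [0.001, 0.703, 0.711, 0.0]
ft_force: [0.4, 0.7, 6.3]
opening: 0.0321
gripper_force: 29.9
```

Run:
```python
from h import *
sent(-.0108,-.0089,.085,-.022)
```

```text
cmd [ 0.47   -0.2912  0.2148  1.581 ] meas [ 0.4708 -0.2918  0.2165] 1.58154028464036 tilt [-0.0018  0.0022]
t 11.15 F [0.394  0.6849 6.2734] open 0.03213857608884774 g 29.919826313853264
```

>>> {"fn": "servo_tool", "kwargs": {"series": [0,0,-0.01,0,0,0,0.3,0,0,-0.03,0,0,0,0.3,0,0,-0.05,0,0,0,0.3,0,0,-0.07,0,0,0,0.3,0.03,0.013,-0.07,0,0,0,0.3,0.07,0.03,-0.07,0,0,0,0.3,0.11,0.047,-0.07,0,0,0,0.3,0.15,0.064,-0.07,0,0,0,0.3,0.19,0.081,-0.07,0,0,0,0.3,0.23,0.098,-0.07,0,0,0,0.3,0.23,0.098,-0.07,0,0,0,0.3,0.23,0.098,-0.07,0,0,0,0.3]}}

```text
time: 12.35
position: [0.5656, -0.0593, 0.285]
tcp_rot: [-0.0, 0.702, 0.712, -0.0]
ft_force: [-0.9, 0.2, -0.0]
opening: 0.0322
gripper_force: 30.8
```

Run:
```python
from h import *
sent(.23,.098,-.07,0)
need(.613,.052,.2848,90.6)
```

```text
cmd [ 0.5656 -0.0602  0.2848  1.581 ] meas [ 0.5656 -0.0593  0.285 ] 1.5841798064466732 tilt [-0.0003 -0.0006]
t 12.35 F [-0.9098  0.176  -0.0052] open 0.03217747562755807 g 30.76725723221898
NEED tx 0.1117 ty 0.0485 tz 0.0000 wz -0.0003
```

>>> {"fn": "servo_tool", "kwargs": {"series": [0.04,0.018,0,0,0,0,0.3,0.08,0.035,0.02,0,0,0,0.3,0.112,0.0485,0.05,0,0,0,0.3,0.112,0.0485,0.09,0,0,0,0.3,0.112,0.0485,0.13,0,0,0,0.3,0.112,0.0485,0.165,0,0,0,0.3,0.112,0.0485,0.19,0,0,0,0.3,0.112,0.0485,0.2,0,0,0,0.3,0.112,0.0485,0.203,0,0,0,0.3,0.112,0.0485,0.205,0,0,0,0.3,0.112,0.0485,0.205,0,0,0,0.3,0.112,0.0485,0.205,0,0,0,0.3]}}

```text
time: 13.55
position: [0.614, 0.0521, 0.0816]
tcp_rot: [0.001, 0.703, 0.711, 0.001]
ft_force: [0.1, 0.6, -0.4]
opening: 0.0322
gripper_force: 30.8
```

Run:
```python
from h import *
sent(.112,.0485,.205,0)
```

```text
cmd [0.613  0.0523 0.0798 1.581 ] meas [0.614  0.0521 0.0816] 1.5814963836121507 tilt [-0.0002  0.0027]
t 13.55 F [ 0.0641  0.6312 -0.4428] open 0.032218394908712505 g 30.77857380732894
```

>>> {"fn": "servo_tool", "kwargs": {"series": [0,0,0.001,0,0,0,0.3,0,0,0.001,0,0,0,0.3,0,0,0.001,0,0,0,0.3,0,0,0.001,0,0,0,0.3,0,0,0.001,0,0,0,0.45,0,0,0.001,0,0,0,0.45,0,0,0.001,0,0,0,0.45,0,0,-0.03,0,0,0,0.45,0,0,-0.07,0,0,0,0.45,0,0,-0.11,0,0,0,0.45,0,0,-0.15,0,0,0,0.45,0,0,-0.2,0,0,0,0.45]}}

```text
time: 14.75
position: [0.6118, 0.0523, 0.2797]
tcp_rot: [-0.001, 0.703, 0.711, -0.001]
ft_force: [1.4, 0.2, 0.2]
opening: 0.0384
gripper_force: 0.0
```

>>> {"fn": "servo_tool", "kwargs": {"series": [-0.04,-0.017,0,0,0,0,0.5,-0.08,-0.034,0,0,0,0,0.5,-0.12,-0.051,0,0,0,0,0.5,-0.16,-0.068,0,0,0,0,0.5,-0.2,-0.085,0,0,0,0,0.5,-0.24,-0.102,0,0,0,0,0.5,-0.28,-0.119,0,0,0,0,0.5,-0.32,-0.136,0,0,0,0,0.5,-0.343,-0.146,0,0,0,0,0.5,-0.343,-0.146,0,0,0,0,0.5,-0.343,-0.146,0,0,0,0,0.5,-0.343,-0.146,0,0,0,0,0.5]}}

```text
time: 15.95
position: [0.4709, -0.2913, 0.2797]
tcp_rot: [-0.0, 0.703, 0.711, 0.0]
ft_force: [0.3, 0.9, 0.3]
opening: 0.0427
gripper_force: 0.0
```

Run:
```python
from h import *
sent(0,0,-.2,0)
sent(-.343,-.146,0,0)
p,d,i=snap('wrist');P=cloud(i,d);x,y,z=P[...,0],P[...,1],P[...,2]
near=np.hypot(x-.471,y+.291)<.03
q=P[near&(abs(z-.140)<.0025)][:,:2].astype(np.float32)*1000;print('barc',len(q),cv2.minAreaRect(q))
q=P[(np.hypot(x-.471,y+.291)<.02)&(z>.165)&(z<.18)][:,:2]*1000;print('stud',len(q),q.mean(0) if len(q) else 0)
bl=(abs(x-.47)<.04)&(y<-.2)&(y>-.38)&(abs(z-.094)<.0025);print(cv2.minAreaRect(P[bl][:,:2].astype(np.float32)*1000))
br=(abs(x-.47)<.009)&(y<-.2)&(y>-.38)&(abs(z-.140)<.003)
a=P[br];c=np.polyfit(a[:,1],a[:,0],1);print('bar yaw',-np.degrees(np.arctan(c[0])),'x at -.2915',np.polyval(c,-.2915))
cv2.imwrite('pics/c5.png',p[:,:,::-1])
```

```text
cmd [0.613  0.0523 0.2798 1.581 ] meas [ 0.4709 -0.2913  0.2797] 1.5823908699864357 tilt [ 0.0007 -0.    ]
t 15.95 F [0.3324 0.9078 0.3153] open 0.04266941703124315 g 0.0
cmd [ 0.4705 -0.2922  0.2798  1.581 ] meas [ 0.4709 -0.2913  0.2797] 1.5823908699864357 tilt [ 0.0007 -0.    ]
t 15.95 F [0.3324 0.9078 0.3153] open 0.04266941703124315 g 0.0
barc 1842 ((469.77630615234375, -291.0345153808594), (27.910171508789062, 59.84177780151367), 1.489540696144104)
stud 155 [ 470.3693 -290.3452]
((470.3337707519531, -292.00665283203125), (50.2431640625, 140.57350158691406), 0.6709824800491333)
bar yaw 1.4401618691797338 x at -.2915 0.469821925940912
```

View pics/c5.png

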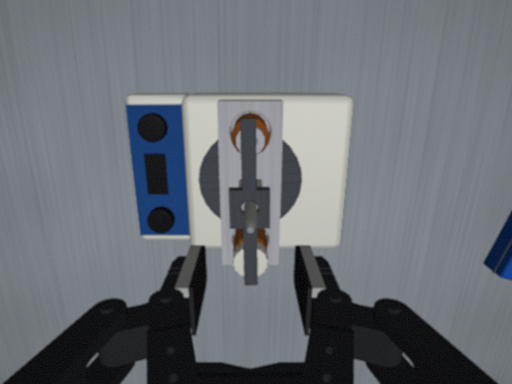

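The bar, centred at (205,250), now lies alone on the block, with the stud through it and the fingers straddling it. Descending to grip its centre.

>>> {"fn": "servo_tool", "kwargs": {"series": [0,-0.0005,0.02,0,0,0,0.5,0.0005,-0.0005,0.045,0,0,0,0.5,0.0005,-0.0005,0.065,0,0,0,0.5,0.0005,-0.0005,0.0745,0,0,0,0.5,0.0005,-0.0005,0.0745,0,0,0,0.5,0.0005,-0.0005,0.0745,0,0,0,0.5,0.0005,-0.0005,0.0745,0,0,0,0.5,0.0005,-0.0005,0.0745,0,0,0,0.25,0.0005,-0.0005,0.0745,0,0,0,0.25,0.0005,-0.0005,0.0745,0,0,0,0.25,0.0005,-0.0005,0.0745,0,0,0,0.25,0.0005,-0.0005,0.0745,0,0,0,0.25], "force": 40}}

```text
time: 17.2
position: [0.4706, -0.2922, 0.2069]
tcp_rot: [0.001, 0.703, 0.711, 0.0]
ft_force: [-1.0, 0.5, 6.1]
opening: 0.0265
gripper_force: 39.7
```

Run:
```python
from h import *
sent(.0005,-.0005,.0745,0)
need(.554,-.0055,.275,96.5)
```

```text
cmd [ 0.47   -0.2917  0.2053  1.581 ] meas [ 0.4706 -0.2922  0.2069] 1.5815449534154 tilt [-0.0014  0.0017]
t 17.2 F [-1.0492  0.4636  6.0762] open 0.02652801974297909 g 39.687899351119995
NEED tx 0.2853 ty 0.0869 tz -0.0697 wz -0.1032
```

>>> {"fn": "servo_tool", "kwargs": {"series": [0,0,-0.01,0,0,0,0.25,0,0,-0.03,0,0,0,0.25,0,0,-0.05,0,0,0,0.25,0,0,-0.07,0,0,0,0.25,0.04,0.012,-0.07,0,0,0,0.25,0.08,0.024,-0.07,0,0,0,0.25,0.12,0.036,-0.07,0,0,0,0.25,0.16,0.048,-0.07,0,0,0,0.25,0.2,0.06,-0.07,0,0,0,0.25,0.24,0.073,-0.07,0,0,0,0.25,0.27,0.082,-0.07,0,0,0,0.25,0.285,0.087,-0.07,0,0,0,0.25]}}

```text
time: 18.4
position: [0.5542, -0.0033, 0.2757]
tcp_rot: [-0.0, 0.702, 0.712, 0.0]
ft_force: [-0.1, -0.4, -1.9]
opening: 0.0266
gripper_force: 40.5
```

>>> {"fn": "servo_tool", "kwargs": {"series": [0,0,0.03,0,0,0,0.25,0,0,0.07,0,0,0,0.25,0,0,0.11,0,0,0,0.25,0,0,0.15,0,0,0,0.25,0,0,0.18,0,0,0,0.25,0,0,0.192,0,0,0,0.25,0,0,0.196,0,0,0,0.25,0,0,0.196,0,0,0,0.25,0,0,0.196,0,0,0,0.25,0,0,0.196,0,0,0,0.25,0,0,0.196,0,0,0,0.25,0,0,0.196,0,0,0,0.25]}}

```text
time: 19.6
position: [0.5545, -0.0059, 0.0802]
tcp_rot: [0.001, 0.703, 0.711, 0.0]
ft_force: [0.4, -0.0, -1.7]
opening: 0.0265
gripper_force: 40.5
```

Run:
```python
from h import *
sent(.285,.087,-.07,0)
sent(0,0,.196,0)
```

```text
cmd [ 0.5541 -0.0058  0.2753  1.581 ] meas [ 0.5545 -0.0059  0.0802] 1.5816688579186382 tilt [-0.0002  0.0013]
t 19.6 F [ 0.3771 -0.0128 -1.7363] open 0.02646926706250155 g 40.53400933742523
cmd [ 0.5541 -0.0058  0.0793  1.581 ] meas [ 0.5545 -0.0059  0.0802] 1.5816688579186382 tilt [-0.0002  0.0013]
t 19.6 F [ 0.3771 -0.0128 -1.7363] open 0.02646926706250155 g 40.53400933742523
```

>>> {"fn": "servo_tool", "kwargs": {"series": [0,0,0.0015,0,0,0,0.25,0,0,0.0015,0,0,0,0.25,0,0,0.0015,0,0,0,0.25,0,0,0.0015,0,0,0,0.25,0,0,0.0015,0,0,0,0.4,0,0,0.0015,0,0,0,0.4,0,0,0.0015,0,0,0,0.4,0,0,-0.03,0,0,0,0.4,0,0,-0.07,0,0,0,0.4,0,0,-0.11,0,0,0,0.4,0,0,-0.15,0,0,0,0.4,0,0,-0.2,0,0,0,0.4]}}

```text
time: 20.8
position: [0.553, -0.0057, 0.2797]
tcp_rot: [-0.001, 0.703, 0.711, -0.001]
ft_force: [1.0, 0.5, -0.1]
opening: 0.0345
gripper_force: 0.0
```

>>> {"fn": "servo_tool", "kwargs": {"series": [-0.04,-0.01,0,0,0,0,0.5,-0.08,-0.02,0,0,0,0,0.5,-0.12,-0.03,0,0,0,0,0.5,-0.16,-0.04,0,0,0,0,0.5,-0.2,-0.05,0,0,0,0,0.5,-0.24,-0.06,0,0,0,0,0.5,-0.28,-0.07,0,0,0,0,0.5,-0.31,-0.08,0,0,0,0,0.5,-0.331,-0.0865,0,0,0,0,0.5,-0.331,-0.0865,0,0,0,0,0.5,-0.331,-0.0865,0,0,0,0,0.5,-0.331,-0.0865,0,0,0,0,0.5]}}

```text
time: 22.0
position: [0.4714, -0.3368, 0.2793]
tcp_rot: [-0.0, 0.703, 0.711, 0.0]
ft_force: [-0.5, 0.4, 0.2]
opening: 0.0426
gripper_force: 0.0
```

Run:
```python
from h import *
sent(0,0,-.2,0)
sent(-.331,-.0865,0,0)
p,d,i=snap('wrist','w6');P=cloud(i,d);x,y,z=P[...,0],P[...,1],P[...,2]
m=(np.hypot(x-.471,y+.338)<.025)&(abs(z-.132)<.003);q=P[m][:,:2].astype(np.float32)*1000
print('cap',len(q),cv2.minEnclosingCircle(q),q.mean(0))
q=P[(np.hypot(x-.471,y+.291)<.02)&(z>.168)&(z<.18)][:,:2]*1000;print('stud',len(q),q.mean(0) if len(q) else 0)
p,d,i=snap('top');P=cloud(i,d);x,y,z=P[...,0],P[...,1],P[...,2]
for n in('wing_nut','spacer','clamp_bar'):
    for q in viewer.find_in('top',n)[:1]: print(n,q['score'],atd(i,d,*q['position']))
```

```text
cmd [ 0.5541 -0.0058  0.2793  1.581 ] meas [ 0.4714 -0.3368  0.2793] 1.5823669674298093 tilt [ 0.0006 -0.    ]
t 22.0 F [-0.4721  0.416   0.2375] open 0.042569146255018585 g 0.0
cmd [ 0.4709 -0.3377  0.2793  1.581 ] meas [ 0.4714 -0.3368  0.2793] 1.5823669674298093 tilt [ 0.0006 -0.    ]
t 22.0 F [-0.4721  0.416   0.2375] open 0.042569146255018585 g 0.0
cap 1053 ((470.8592529296875, -337.9159240722656), 13.696573257446289) [ 470.9138 -337.0589]
stud 123 [ 470.4155 -291.3778]
wing_nut 0.46 [ 0.6171 -0.0576  0.0186]
spacer 0.48 [0.6115 0.0534 0.0141]
clamp_bar 0.5 [ 0.547  -0.0095  0.0086]
```

View pics/w6.png

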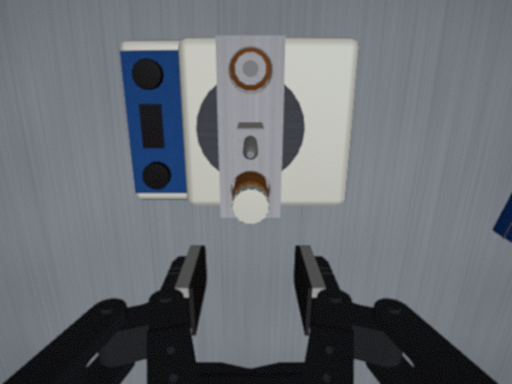

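The bar is off. The screw vial's white ribbed cap is at (205,250) between the fingers, the stud at (148,250), and the crimp vial at (68,250) is undisturbed. Gripping the screw vial.

>>> {"fn": "servo_tool", "kwargs": {"series": [0,0,0.03,0,0,0,0.5,0,0,0.06,0,0,0,0.5,0,0,0.09,0,0,0,0.5,0,0,0.103,0,0,0,0.5,0,0,0.103,0,0,0,0.5,0,0,0.103,0,0,0,0.5,0,0,0.103,0,0,0,0.25,0,0,0.103,0,0,0,0.25,0,0,0.103,0,0,0,0.25,0,0,0.103,0,0,0,0.25,0,0,0.103,0,0,0,0.25,0,0,0.103,0,0,0,0.25], "force": 30}}

```text
time: 23.45
position: [0.472, -0.3386, 0.1786]
tcp_rot: [0.002, 0.703, 0.711, 0.0]
ft_force: [-0.5, 0.2, 6.0]
opening: 0.026
gripper_force: 29.6
```

Run:
```python
from h import *
sent(0,0,.103,0)
```

```text
cmd [ 0.4709 -0.3377  0.1763  1.581 ] meas [ 0.472  -0.3386  0.1786] 1.5815765551379366 tilt [-0.0025  0.0025]
t 23.45 F [-0.5291  0.1554  6.0458] open 0.02597265048062405 g 29.572382009509965
```

>>> {"fn": "servo_tool", "kwargs": {"series": [0,0,-0.01,0,0,0,0.25,0,0,-0.03,0,0,0,0.25,0,0,-0.06,0,0,0,0.25,0,0,-0.09,0,0,0,0.25,0,0,-0.12,0,0,0,0.25,0,0,-0.135,0,0,0,0.25,0.04,0,-0.135,0,0,0,0.25,0.08,0,-0.135,0,0,0,0.25,0.12,0,-0.135,0,0,0,0.25,0.16,0,-0.135,0,0,0,0.25,0.2,0,-0.135,0,0,0,0.25,0.2,0,-0.135,0,0,0,0.25]}}

```text
time: 24.65
position: [0.4685, -0.1338, 0.3111]
tcp_rot: [-0.001, 0.702, 0.712, 0.001]
ft_force: [-0.0, -0.7, -0.7]
opening: 0.026
gripper_force: 30.0
```

>>> {"fn": "servo_tool", "kwargs": {"series": [0.035,0,0,0,0,0.06,0.25,0.07,0,0,0,0,0.12,0.25,0.105,0,0,0,0,0.12,0.25,0.14,0,0,0,0,0.12,0.25,0.175,0,0,0,0,0.12,0.25,0.21,-0.005,0,0,0,0.12,0.25,0.245,-0.01,0,0,0,0.12,0.25,0.28,-0.015,0,0,0,0.12,0.25,0.315,-0.019,0,0,0,0.12,0.25,0.34,-0.019,0,0,0,0.12,0.25,0.34,-0.019,0,0,0,0.12,0.25,0.34,-0.019,0,0,0,0.12,0.25]}}

```text
time: 25.85
position: [0.4464, 0.2017, 0.311]
tcp_rot: [0.0, 0.744, 0.668, -0.0]
ft_force: [0.5, 1.0, 0.0]
opening: 0.0262
gripper_force: 30.0
```

Run:
```python
from h import *
sent(.2,0,-.135,0)
sent(.34,-.019,0,.12)
p,d,i=snap('wrist','w7');P=cloud(i,d);x,y,z=P[...,0],P[...,1],P[...,2]
m=(x>.38)&(x<.52)&(y>.15)&(y<.4)
r=m&(abs(z-.024)<.004);print('rim',r.sum(),cv2.minAreaRect(P[r][:,:2].astype(np.float32)*1000))
r=m&(abs(z-.059)<.005);print('caps',r.sum(),cv2.minAreaRect(P[r][:,:2].astype(np.float32)*1000))
for c in ('wrist',):
    for q in viewer.tip_of(c,'rack')[:2]:print(q['score'],q['position'],atz(i,*q['position'],0))
```

```text
cmd [ 0.4689 -0.1377  0.3113  1.581 ] meas [0.4464 0.2017 0.311 ] 1.4626656450572328 tilt [-0.0009 -0.0005]
t 25.85 F [0.5456 1.0468 0.0471] open 0.0262242025259367 g 29.989478561037686
cmd [0.4464 0.2021 0.3113 1.461 ] meas [0.4464 0.2017 0.311 ] 1.4626656450572328 tilt [-0.0009 -0.0005]
t 25.85 F [0.5456 1.0468 0.0471] open 0.0262242025259367 g 29.989478561037686
rim 1857 ((447.2057800292969, 272.10205078125), (143.95045471191406, 50.22809600830078), 83.3891372680664)
caps 688 ((446.8407897949219, 273.8714599609375), (112.7708511352539, 18.64764976501465), 83.33805084228516)
0.83 [92.5, 242.8] [0.4457 0.2733 0.    ]
```

View pics/w7.png

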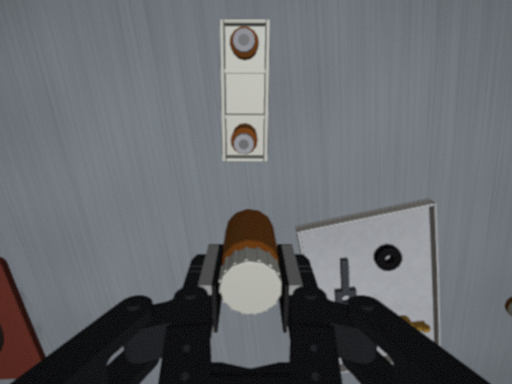

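The vial hangs upright in the gripper. The rack is ahead with its empty middle cell at (93,244), and the tray holds spacer, bar and nut. Placing the vial.

>>> {"fn": "servo_tool", "kwargs": {"series": [0.035,-0.004,0,0,0,0,0.25,0.07,-0.007,0,0,0,0,0.25,0.07,-0.007,0.03,0,0,0,0.25,0.07,-0.007,0.06,0,0,0,0.25,0.07,-0.007,0.09,0,0,0,0.25,0.07,-0.007,0.12,0,0,0,0.25,0.07,-0.007,0.14,0,0,0,0.25,0.07,-0.007,0.16,0,0,0,0.25,0.07,-0.007,0.175,0,0,0,0.25,0.07,-0.007,0.19,0,0,0,0.25,0.07,-0.007,0.2,0,0,0,0.25,0.07,-0.007,0.2,0,0,0,0.25]}}

```text
time: 27.15
position: [0.4463, 0.2718, 0.11]
tcp_rot: [-0.0, 0.745, 0.667, -0.001]
ft_force: [0.5, -0.8, -0.6]
opening: 0.0263
gripper_force: 30.0
```

>>> {"fn": "servo_tool", "kwargs": {"series": [0,0,0.001,0,0,0,0.25,0,0,0.002,0,0,0,0.25,0,0,0.003,0,0,0,0.25,0,0,0.003,0,0,0,0.25,0,0,0.003,0,0,0,0.25,0,0,0.003,0,0,0,0.25]}}

```text
time: 27.75
position: [0.4471, 0.2725, 0.1087]
tcp_rot: [0.0, 0.745, 0.668, 0.0]
ft_force: [0.3, -0.1, 1.1]
opening: 0.0258
gripper_force: 30.0
```

Run:
```python
from h import *
sent(.07,-.007,.2,0)
sent(0,0,.003,0)
```

```text
cmd [0.4472 0.2724 0.1113 1.461 ] meas [0.4471 0.2725 0.1087] 1.4616957178820165 tilt [0.0003 0.0004]
t 27.75 F [ 0.2674 -0.0711  1.091 ] open 0.025758258716275125 g 30.04519130101471
cmd [0.4472 0.2724 0.1083 1.461 ] meas [0.4471 0.2725 0.1087] 1.4616957178820165 tilt [0.0003 0.0004]
t 27.75 F [ 0.2674 -0.0711  1.091 ] open 0.025758258716275125 g 30.04519130101471
```

>>> {"fn": "servo_tool", "kwargs": {"series": [0,0,0,0,0,0,0.45,0,0,0,0,0,0,0.45,0,0,0,0,0,0,0.45,0,0,0,0,0,0,0.45,0,0,-0.02,0,0,0,0.45,0,0,-0.05,0,0,0,0.45,0,0,-0.09,0,0,0,0.45,0,0,-0.13,0,0,0,0.45,0,0,-0.17,0,0,0,0.45,0,0,-0.17,0,0,0,0.45]}}

```text
time: 28.75
position: [0.4497, 0.2736, 0.2855]
tcp_rot: [0.002, 0.745, 0.667, 0.006]
ft_force: [0.5, -0.2, 0.0]
opening: 0.0381
gripper_force: 0.0
```

>>> {"fn": "servo_tool", "kwargs": {"series": [-0.03,0.015,0,0,0,0,0.4,-0.06,0.031,0,0,0,0,0.4,-0.09,0.046,0,0,0,0,0.4,-0.12,0.062,0,0,0,0,0.4,-0.15,0.077,0,0,0,-0.06,0.4,-0.18,0.093,0,0,0,-0.12,0.4,-0.21,0.108,0,0,0,-0.12,0.4,-0.24,0.124,0,0,0,-0.12,0.4,-0.265,0.137,0,0,0,-0.12,0.4,-0.265,0.137,0,0,0,-0.12,0.4,-0.265,0.137,0,0,0,-0.12,0.4,-0.265,0.137,0,0,0,-0.12,0.4]}}

```text
time: 29.95
position: [0.5538, -0.0052, 0.2778]
tcp_rot: [-0.001, 0.703, 0.711, -0.0]
ft_force: [-1.1, 1.1, 0.2]
opening: 0.0342
gripper_force: 0.0
```

Run:
```python
from h import *
sent(0,0,-.17,0)
sent(-.265,.137,0,-.12)
p,d,i=snap('wrist','w8');P=cloud(i,d);x,y,z=P[...,0],P[...,1],P[...,2]
b=(abs(x-.554)<.02)&(abs(y+.006)<.08)&(z>.007)&(z<.016);print('bar',cv2.minAreaRect(P[b][:,:2].astype(np.float32)*1000))
need(.5541,-.0058,.0778,np.degrees(1.581))
p,d,i=snap('top');P=cloud(i,d);x,y,z=P[...,0],P[...,1],P[...,2]
b=(abs(x-.446)<.05)&(abs(y-.272)<.09)&(abs(z-.062)<.007);n,l,st,c=cv2.connectedComponentsWithStats(b.astype(np.uint8))
for k in range(1,n):
    if st[k,4]>5:print(st[k,4],P[l==k].mean(0))
```

```text
cmd [0.4472 0.2724 0.2783 1.461 ] meas [ 0.5538 -0.0052  0.2778] 1.5821021026836466 tilt [ 0.0006 -0.0011]
t 29.95 F [-1.0926  1.0845  0.2457] open 0.03420592062701712 g 0.0
cmd [ 0.5543 -0.006   0.2783  1.581 ] meas [ 0.5538 -0.0052  0.2778] 1.5821021026836466 tilt [ 0.0006 -0.0011]
t 29.95 F [-1.0926  1.0845  0.2457] open 0.03420592062701712 g 0.0
bar ((553.2792358398438, -5.201488494873047), (27.668668746948242, 121.78691101074219), 0.26397019624710083)
NEED tx 0.0002 ty -0.0002 tz 0.2005 wz 0.0000
42 [0.4512 0.3229 0.0609]
81 [0.4443 0.2744 0.0605]
43 [0.4407 0.2275 0.0604]
```

View pics/w8.png

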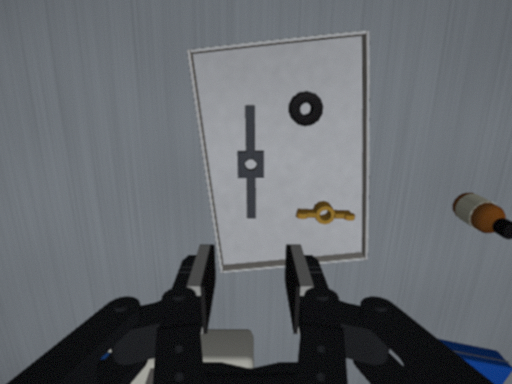

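The bar at (163,250), spacer at (108,305) and nut at (213,324) all lie flat in the tray, and the top-camera depth shows three vials in the rack. Picking the bar.

>>> {"fn": "servo_tool", "kwargs": {"series": [0,0,0.04,0,0,0,0.45,0,0,0.08,0,0,0,0.45,0,0,0.12,0,0,0,0.45,0,0,0.16,0,0,0,0.45,0,0,0.185,0,0,0,0.45,0,0,0.197,0,0,0,0.45,0,0,0.2005,0,0,0,0.45,0,0,0.2005,0,0,0,0.45,0,0,0.2005,0,0,0,0.45,0,0,0.2005,0,0,0,0.45,0,0,0.2005,0,0,0,0.25,0,0,0.2005,0,0,0,0.25], "force": 40}}

```text
time: 31.25
position: [0.5553, -0.0061, 0.0795]
tcp_rot: [0.001, 0.703, 0.711, 0.001]
ft_force: [-1.1, 0.2, 7.4]
opening: 0.0264
gripper_force: 39.3
```

>>> {"fn": "servo_tool", "kwargs": {"series": [0,0,0,0,0,0,0.25,0,0,0,0,0,0,0.25,0,0,0,0,0,0,0.25]}}

```text
time: 31.55
position: [0.5552, -0.0062, 0.0794]
tcp_rot: [0.001, 0.703, 0.711, 0.001]
ft_force: [-1.5, -0.3, 6.4]
opening: 0.0262
gripper_force: 39.3
```

Run:
```python
from h import *
sent(0,0,.2005,0)
```

```text
cmd [ 0.5543 -0.006   0.0778  1.581 ] meas [ 0.5552 -0.0062  0.0794] 1.5815485548347727 tilt [-0.0003  0.0023]
t 31.55 F [-1.5465 -0.276   6.4339] open 0.026152538030406396 g 39.346187710762024
```

>>> {"fn": "servo_tool", "kwargs": {"series": [0,0,-0.02,0,0,0,0.25,0,0,-0.06,0,0,0,0.25,0,0,-0.1,0,0,0,0.25,0,0,-0.15,0,0,0,0.25,0,0,-0.202,0,0,0,0.25,-0.03,-0.01,-0.202,0,0,0,0.25,-0.07,-0.022,-0.202,0,0,0,0.25,-0.11,-0.034,-0.202,0,0,0,0.25,-0.15,-0.046,-0.202,0,0,0,0.25,-0.19,-0.058,-0.202,0,0,0,0.25,-0.19,-0.058,-0.202,0,0,0,0.25]}}

```text
time: 32.65
position: [0.4968, -0.2009, 0.2801]
tcp_rot: [0.001, 0.705, 0.709, -0.001]
ft_force: [0.6, 1.1, -0.2]
opening: 0.0266
gripper_force: 39.8
```

>>> {"fn": "servo_tool", "kwargs": {"series": [-0.03,-0.01,0,0,0,0,0.25,-0.06,-0.02,0,0,0,0,0.25,-0.085,-0.027,0,0,0,0,0.25,-0.0948,-0.0292,0.01,0,0,0,0.25,-0.0948,-0.0292,0.022,0,0,0,0.25,-0.0948,-0.0292,0.022,0,0,0,0.25,-0.0948,-0.0292,0.022,0,0,0,0.25,-0.0948,-0.0292,0.022,0,0,0,0.25,-0.0948,-0.0292,0.022,0,0,0,0.25]}}

```text
time: 33.55
position: [0.4707, -0.2911, 0.2584]
tcp_rot: [0.0, 0.703, 0.711, 0.0]
ft_force: [0.5, -0.3, -0.7]
opening: 0.0259
gripper_force: 39.8
```

Run:
```python
from h import *
sent(-.19,-.058,-.202,0)
sent(-.0948,-.0292,.022,0)
p,d,i=snap('wrist');P=cloud(i,d);T=TM()
Q=(P-T[:3,3])@T[:3,:3]
b=(abs(Q[...,0])<.08)&(abs(Q[...,1])<.0125)&(Q[...,2]>.062)&(Q[...,2]<.074);print('bar tool',b.sum(),np.percentile(Q[b],[1,50,99],axis=0))
cv2.imwrite('pics/c9.png',cv2.resize(p[150:370,150:350],None,fx=3,fy=2.7,interpolation=cv2.INTER_CUBIC)[:,:,::-1])
```

```text
cmd [ 0.4982 -0.1966  0.2798  1.581 ] meas [ 0.4707 -0.2911  0.2584] 1.5827872206439992 tilt [-0.0005  0.0007]
t 33.55 F [ 0.5144 -0.3059 -0.7187] open 0.02589843796363505 g 39.83091115951538
cmd [ 0.47   -0.2917  0.2578  1.581 ] meas [ 0.4707 -0.2911  0.2584] 1.5827872206439992 tilt [-0.0005  0.0007]
t 33.55 F [ 0.5144 -0.3059 -0.7187] open 0.02589843796363505 g 39.83091115951538
bar tool 6302 [[-0.0567 -0.012   0.0664]
 [ 0.009  -0.0002  0.0677]
 [ 0.0617  0.012   0.0727]]
```

View pics/c9.png

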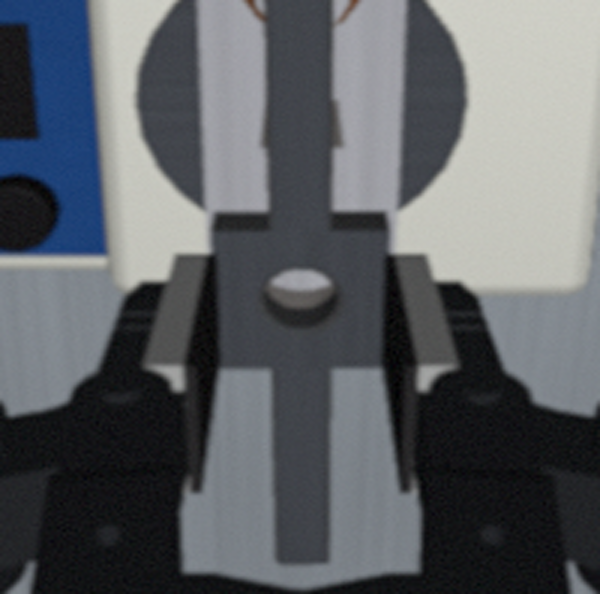

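The crop shows the bar held level, with its hole at crop (300,297). I'll compare the hole position with the stud tip from the same camera in the earlier view.

Run:
```python
from h import *
i=viewer.camera_info('wrist');T=TM();X=np.linalg.inv(T)@np.array(i['pose'])
print('hole',atz(i,150+297/2.7,150+300.5/3,.191))
# stud tip in w6 (brightest blob end)
p=cv2.imread('pics/w6.png');g=p[125:175,235:268].mean(2)
for t in (150,):print(np.round(g[5:40:2,6:26:1]).astype(int))
A=np.eye(4);A[:3,:3]=R.from_euler('z',1.5815).as_matrix()@np.diag([1,-1,-1]);A[:3,3]=[.4711,-.3372,.2793]
j=dict(i);j['pose']=A@X
for r in (152,154,156,158): print(r,atz(j,r,250.5,.172))
```

```text
hole [ 0.4704 -0.2895  0.191 ]
[[150 152 150 152 150 152 151 150 152 150 150 150 151 150 151 149 151 150
  152 151]
 [155 154 154 155 154 154 154 156 155 154 155 154 154 155 154 154 153 155
  153 155]
 [154 156 155 157 156 153 153 152 148 147 149 151 155 157 155 154 154 153
  152 155]
 [155 153 155 154 145 128 111  97  89  83  91 102 114 135 149 153 155 156
  155 154]
 [155 152 150 131 101  78  67  67  70  71  72  73  75  86 111 137 151 152
  155 154]
 [153 150 136 104  76  64  67  70  70  72  74  75  76  74  84 109 138 152
  152 151]
 [153 146 123  86  64  63  72  72  75  74  75  78  78  75  76  98 128 148
  154 152]
 [155 147 117  82  68  69  69  73  74  78  77  76  78  77  76  89 118 145
  154 156]
 [155 145 111  77  68  71  77  79  81  84  85  84  83  80  78  83 109 138
  152 154]
 [150 133 100  72  68  77  81  85  87  91  88  90  89  85  81  82 101 132
  149 155]
 [149 126  91  70  69  75  85  92  98 101 103  97  93  88  86  80  96 132
  150 154]
 [146 122  90  67  68  81 101 118 127 130 125 121 108  95  84  78  96 130
  148 153]
 [151 138 107  73  66  85 110 126 131 129 127 130 120  97  78  81 105 136
  150 151]
 [152 151 133 104  76  76 101 120 126 126 128 120 102  83  85 108 136 151
  150 152]
 [152 152 153 147 129 108  93  94  94  94  91  91  90 111 136 152 155 151
  150 150]
 [151 152 153 155 155 152 150 147 145 143 143 144 150 155 156 158 155 151
  151 148]
 [155 152 151 153 152 154 151 154 154 154 155 153 154 156 157 158 156 153
  150 149]
 [153 151 153 153 152 153 149 152 155 156 155 153 151 155 158 157 155 154
  150 150]]
152 [ 0.4706 -0.2913  0.172 ]
154 [ 0.4706 -0.2925  0.172 ]
156 [ 0.4707 -0.2936  0.172 ]
158 [ 0.4707 -0.2947  0.172 ]
```

Run:
```python
from h import *
p,d,i=snap('wrist','w9');P=cloud(i,d);T=TM();Q=(P-T[:3,3])@T[:3,:3]
print(T[:3,3],'end(-y)',atz(i,150+562/2.7,150+302/3,.191))
x,y,z=P[...,0],P[...,1],P[...,2]
b=(abs(Q[...,1])<.004)&(abs(Q[...,0])<.09)&(Q[...,2]>.055)&(Q[...,2]<.08)
a=P[b];print(a[:,1].min(),a[:,1].max());
for lo in np.arange(-.36,-.22,.02):
    s=a[(a[:,1]>lo)&(a[:,1]<lo+.02)]
    if len(s):print(round(lo,2),len(s),np.median(s[:,2]))
print('rect',cv2.minAreaRect(P[(abs(Q[...,1])<.0135)&(abs(Q[...,0])<.09)&(Q[...,2]>.064)&(Q[...,2]<.071)][:,:2].astype(np.float32)*1000))
```

```text
[ 0.4705 -0.2914  0.2584] end(-y) [ 0.4714 -0.3503  0.191 ]
-0.35114313586380497 -0.22914105683243036
-0.36 229 0.1908389039509096
-0.34 472 0.19085814868479406
-0.32 535 0.1908312108385445
-0.3 394 0.19033829119991474
-0.28 709 0.19079611321375645
-0.26 785 0.1908134337483067
-0.24 518 0.1906944161171108
rect ((470.4042053222656, -290.211669921875), (122.12525939941406, 26.88220977783203), 89.7879867553711)
```

>>> {"fn": "servo_tool", "kwargs": {"series": [-0.0016,0,0,0,0,-0.014,0.25,-0.0016,0,0,0,0,-0.014,0.25,-0.0016,0,0,0,0,-0.014,0.25,-0.0016,0,0.005,0,0,-0.014,0.25,-0.0016,0,0.01,0,0,-0.014,0.25,-0.0016,0,0.015,0,0,-0.014,0.25,-0.0016,0,0.02,0,0,-0.014,0.25,-0.0016,0,0.022,0,0,-0.014,0.25,-0.0016,0,0.022,0,0,-0.014,0.25,-0.0016,0,0.022,0,0,-0.014,0.25,-0.0016,0,0.022,0,0,-0.014,0.25]}}

```text
time: 34.75
position: [0.4703, -0.2934, 0.2362]
tcp_rot: [0.0, 0.698, 0.716, 0.0]
ft_force: [-0.3, -0.1, -0.5]
opening: 0.0263
gripper_force: 39.8
```

Run:
```python
from h import *
sent(-.0016,0,.022,-.014)
p,d,i=snap('wrist')
cv2.imwrite('pics/c10.png',cv2.resize(p[200:320,180:320],None,fx=4,fy=4,interpolation=cv2.INTER_CUBIC)[:,:,::-1])
```

```text
cmd [ 0.47   -0.2933  0.2358  1.595 ] meas [ 0.4703 -0.2934  0.2362] 1.5956583888815759 tilt [-0.0004  0.0004]
t 34.75 F [-0.2548 -0.0739 -0.4565] open 0.02630068919291228 g 39.84214782714844
```

View pics/c10.png

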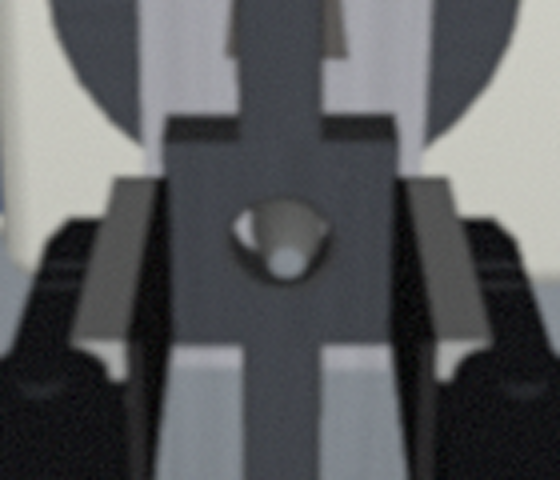

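The crop shows the stud tip inside the bar's hole, tip at (287,262) and hole centre at (281,242). I'll trim 0.7 mm in x and 0.8 mm in y, and go down.

>>> {"fn": "servo_tool", "kwargs": {"series": [-0.0008,0.0007,0,0,0,0,0.25,-0.0008,0.0007,0.002,0,0,0,0.25,-0.0008,0.0007,0.006,0,0,0,0.25,-0.0008,0.0007,0.01,0,0,0,0.25,-0.0008,0.0007,0.014,0,0,0,0.25,-0.0008,0.0007,0.018,0,0,0,0.25,-0.0008,0.0007,0.022,0,0,0,0.25,-0.0008,0.0007,0.026,0,0,0,0.25,-0.0008,0.0007,0.027,0,0,0,0.25,-0.0008,0.0007,0.027,0,0,0,0.25,-0.0008,0.0007,0.027,0,0,0,0.25,-0.0008,0.0007,0.027,0,0,0,0.25]}}

```text
time: 36.0
position: [0.471, -0.2942, 0.2091]
tcp_rot: [0.0, 0.698, 0.716, 0.0]
ft_force: [-0.0, 0.5, -1.1]
opening: 0.0256
gripper_force: 39.9
```

Run:
```python
from h import *
sent(-.0008,.0007,.027,0)
```

```text
cmd [ 0.4707 -0.294   0.2088  1.595 ] meas [ 0.471  -0.2942  0.2091] 1.5956070102012283 tilt [-0.0003  0.0003]
t 36.0 F [-0.0266  0.5054 -1.1065] open 0.02564223945016205 g 39.853203892707825
```

>>> {"fn": "servo_tool", "kwargs": {"series": [0,0,0.001,0,0,0,0.25,0,0,0.002,0,0,0,0.25,0,0,0.002,0,0,0,0.25,0,0,0.002,0,0,0,0.25,0,0,0.002,0,0,0,0.25]}}

```text
time: 36.5
position: [0.4711, -0.2943, 0.208]
tcp_rot: [0.0, 0.698, 0.716, 0.0]
ft_force: [-2.0, 1.0, 5.4]
opening: 0.0259
gripper_force: 40.6
```

Run:
```python
from h import *
sent(0,0,.002,0)
```

```text
cmd [ 0.4707 -0.294   0.2068  1.595 ] meas [ 0.4711 -0.2943  0.208 ] 1.5956380002623953 tilt [-0.0007  0.0007]
t 36.5 F [-1.9853  0.955   5.3721] open 0.025866306682481285 g 40.562381744384766
```

>>> {"fn": "servo_tool", "kwargs": {"series": [0,0,0,0,0,0,0.45,0,0,0,0,0,0,0.45,0,0,0,0,0,0,0.45,0,0,0,0,0,0,0.45,0,0,-0.02,0,0,0,0.45,0,0,-0.05,0,0,0,0.45,0,0,-0.075,0,0,0,0.45,0,0,-0.075,0,0,0,0.45,0,0,-0.075,0,0,0,0.45,0,0,-0.075,0,0,0,0.45]}}

```text
time: 37.5
position: [0.4703, -0.2937, 0.2805]
tcp_rot: [-0.001, 0.698, 0.716, -0.0]
ft_force: [-0.0, 0.6, -0.8]
opening: 0.038
gripper_force: 0.0
```

```bash
cat > look.py <<'E'
from h import *
p,d,i=snap('wrist');P=cloud(i,d);x,y,z=P[...,0],P[...,1],P[...,2]
near=(abs(x-.471)<.03)&(y<-.2)&(y>-.38)
b=near&(abs(z-.141)<.003)&(abs(x-.471)<.016);print('bar',b.sum(),cv2.minAreaRect(P[b][:,:2].astype(np.float32)*1000))
a=P[b&(abs(x-.471)<.004)]
for lo in np.arange(-.36,-.22,.03):
    s=a[(a[:,1]>lo)&(a[:,1]<lo+.03)]
    if len(s):print(round(lo,2),len(s),np.median(s[:,2]))
a=P[near&(abs(z-.140)<.003)&(abs(x-.471)<.009)];c=np.polyfit(a[:,1],a[:,0],1);print('bar yaw',-np.degrees(np.arctan(c[0])))
bl=(abs(x-.47)<.04)&(y<-.2)&(y>-.38)&(abs(z-.094)<.0025);print('block',cv2.minAreaRect(P[bl][:,:2].astype(np.float32)*1000))
E
python3 - <<'E'
from h import *
sent(0,0,-.075,0)
exec(open('look.py').read())
need(.613,.0523,.2818,np.degrees(1.581))
E
```

```text
cmd [ 0.4707 -0.294   0.2818  1.595 ] meas [ 0.4703 -0.2937  0.2805] 1.5956144910443655 tilt [ 0.0015 -0.0017]
t 37.5 F [-0.017   0.6109 -0.7932] open 0.03795125526495105 g 0.0
bar 3116 ((470.3709411621094, -293.6499938964844), (27.943561553955078, 122.4994125366211), 2.4441237449645996)
-0.36 307 0.1399218672764418
-0.33 308 0.14022365862358338
-0.3 324 0.14064706110098524
-0.27 512 0.1408417286840683
-0.24 137 0.1409135913566361
bar yaw 1.8933409379114388
block ((470.27117919921875, -292.2008056640625), (50.23759460449219, 140.89205932617188), 0.6106762886047363)
NEED tx 0.3428 ty 0.1506 tz 0.0000 wz 0.0140
```

The bar is seated, within about 1° of the block. Now the spacer.

>>> {"fn": "servo_tool", "kwargs": {"series": [0.035,0.016,0,0,0,0.014,0.5,0.07,0.032,0,0,0,0.014,0.5,0.105,0.047,0,0,0,0.014,0.5,0.14,0.062,0,0,0,0.014,0.5,0.175,0.078,0,0,0,0.014,0.5,0.21,0.093,0,0,0,0.014,0.5,0.245,0.108,0,0,0,0.014,0.5,0.28,0.124,0,0,0,0.014,0.5,0.315,0.139,0,0,0,0.014,0.5,0.343,0.1505,0,0,0,0.014,0.5,0.343,0.1505,0,0,0,0.014,0.5,0.343,0.1505,0,0,0,0.014,0.5]}}

```text
time: 38.75
position: [0.6123, 0.053, 0.2804]
tcp_rot: [-0.001, 0.703, 0.711, -0.001]
ft_force: [0.2, -1.1, -0.7]
opening: 0.0432
gripper_force: 0.0
```

>>> {"fn": "servo_tool", "kwargs": {"series": [0,0,0.04,0,0,0,0.5,0,0,0.08,0,0,0,0.5,0,0,0.12,0,0,0,0.5,0,0,0.16,0,0,0,0.5,0,0,0.185,0,0,0,0.5,0,0,0.197,0,0,0,0.5,0,0,0.202,0,0,0,0.5,0,0,0.202,0,0,0,0.5,0,0,0.202,0,0,0,0.5,0,0,0.202,0,0,0,0.5,0,0,0.202,0,0,0,0.3,0,0,0.202,0,0,0,0.3], "force": 30}}

```text
time: 39.95
position: [0.6139, 0.0525, 0.0817]
tcp_rot: [0.001, 0.703, 0.711, 0.001]
ft_force: [-1.0, -0.5, 6.3]
opening: 0.0316
gripper_force: 29.6
```

>>> {"fn": "servo_tool", "kwargs": {"series": [0,0,0,0,0,0,0.3,0,0,0,0,0,0,0.3,0,0,0,0,0,0,0.3]}}

```text
time: 40.25
position: [0.6139, 0.0525, 0.0817]
tcp_rot: [0.001, 0.703, 0.711, 0.001]
ft_force: [-1.1, -0.8, 6.1]
opening: 0.0314
gripper_force: 29.6
```

Run:
```python
from h import *
sent(.343,.1505,0,.014)
sent(0,0,.202,0)
```

```text
cmd [0.6129 0.0525 0.2818 1.581 ] meas [0.6139 0.0525 0.0817] 1.5819077480013575 tilt [-0.0003  0.0026]
t 40.25 F [-1.1393 -0.8491  6.0733] open 0.03142154968274299 g 29.638103283941746
cmd [0.6129 0.0525 0.0798 1.581 ] meas [0.6139 0.0525 0.0817] 1.5819077480013575 tilt [-0.0003  0.0026]
t 40.25 F [-1.1393 -0.8491  6.0733] open 0.03142154968274299 g 29.638103283941746
```

>>> {"fn": "servo_tool", "kwargs": {"series": [0,0,-0.02,0,0,0,0.3,0,0,-0.06,0,0,0,0.3,0,0,-0.1,0,0,0,0.3,0,0,-0.15,0,0,0,0.3,0,0,-0.202,0,0,0,0.3,-0.03,-0.013,-0.202,0,0,0,0.3,-0.065,-0.028,-0.202,0,0,0,0.3,-0.1,-0.043,-0.202,0,0,0,0.3,-0.135,-0.058,-0.202,0,0,0,0.3,-0.17,-0.072,-0.202,0,0,0,0.3,-0.17,-0.072,-0.202,0,0,0,0.3,-0.17,-0.072,-0.202,0,0,0,0.3]}}

```text
time: 41.45
position: [0.5425, -0.1188, 0.2823]
tcp_rot: [0.0, 0.704, 0.71, 0.0]
ft_force: [-0.1, -0.1, -0.1]
opening: 0.0313
gripper_force: 30.0
```

>>> {"fn": "servo_tool", "kwargs": {"series": [-0.035,-0.015,0,0,0,0,0.3,-0.07,-0.03,0,0,0,0,0.3,-0.105,-0.045,0,0,0,0,0.3,-0.14,-0.06,0,0,0,0,0.3,-0.165,-0.07,0,0,0,0,0.3,-0.1735,-0.0737,0.01,0,0,0,0.3,-0.1735,-0.0737,0.02,0,0,0,0.3,-0.1735,-0.0737,0.02,0,0,0,0.3,-0.1735,-0.0737,0.02,0,0,0,0.3,-0.1735,-0.0737,0.02,0,0,0,0.3,-0.1735,-0.0737,0.02,0,0,0,0.3,-0.1735,-0.0737,0.02,0,0,0,0.3]}}

```text
time: 42.65
position: [0.4712, -0.2922, 0.2623]
tcp_rot: [0.0, 0.703, 0.711, 0.0]
ft_force: [1.1, -0.8, 1.1]
opening: 0.0317
gripper_force: 30.0
```

Run:
```python
from h import *
sent(-.17,-.072,-.202,0)
sent(-.1735,-.0737,.02,0)
p,d,i=snap('wrist');P=cloud(i,d);T=TM();Q=(P-T[:3,3])@T[:3,:3]
b=(abs(Q[...,1])<.0155)&(abs(Q[...,0])<.03)&(Q[...,2]>.055)&(Q[...,2]<.0685)
q=P[b];print(b.sum(),np.median(Q[b],axis=0),'y',q[:,1].min(),q[:,1].max(),'x',q[:,0].min(),q[:,0].max(),cv2.minEnclosingCircle(q[:,:2].astype(np.float32)*1000))
cv2.imwrite('pics/c11.png',cv2.resize(p[190:330,170:330],None,fx=4,fy=4,interpolation=cv2.INTER_CUBIC)[:,:,::-1])
```

```text
cmd [ 0.5426 -0.1182  0.2818  1.581 ] meas [ 0.4712 -0.2922  0.2623] 1.5823169909435708 tilt [-0.0004  0.0005]
t 42.65 F [ 1.0522 -0.8021  1.1433] open 0.03174088414267143 g 30.036501232534647
cmd [ 0.4707 -0.2925  0.2618  1.581 ] meas [ 0.4712 -0.2922  0.2623] 1.5823169909435708 tilt [-0.0004  0.0005]
t 42.65 F [ 1.0522 -0.8021  1.1433] open 0.03174088414267143 g 30.036501232534647
3336 [0.0027 0.0003 0.064 ] y -0.30851821569294374 -0.2743759929159699 x 0.45557831297702567 0.486732717428356 ((472.4999694824219, -291.9491271972656), 18.490629196166992)
```

View pics/c11.png

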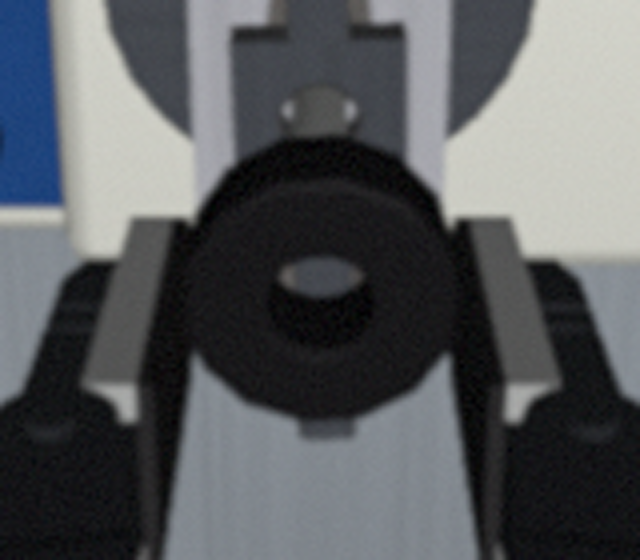

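The crop shows the spacer held level, its hole at (322,303); behind it the stud is centred in the bar's hole at (320,108). I'll shift 1 mm and start down.

>>> {"fn": "servo_tool", "kwargs": {"series": [-0.001,0,0,0,0,0,0.3,-0.001,0,0,0,0,0,0.3,-0.001,0,0.005,0,0,0,0.3,-0.001,0,0.01,0,0,0,0.3,-0.001,0,0.014,0,0,0,0.3,-0.001,0,0.017,0,0,0,0.3,-0.001,0,0.02,0,0,0,0.3,-0.001,0,0.023,0,0,0,0.3,-0.001,0,0.025,0,0,0,0.3,-0.001,0,0.025,0,0,0,0.3,-0.001,0,0.025,0,0,0,0.3,-0.001,0,0.025,0,0,0,0.3]}}

```text
time: 43.9
position: [0.4709, -0.2936, 0.2371]
tcp_rot: [0.0, 0.703, 0.711, 0.0]
ft_force: [-0.0, -0.1, -0.8]
opening: 0.0314
gripper_force: 30.0
```

Run:
```python
from h import *
sent(-.001,0,.025,0)
p,d,i=snap('wrist')
cv2.imwrite('pics/c12.png',cv2.resize(p[190:330,170:330],None,fx=4,fy=4,interpolation=cv2.INTER_CUBIC)[:,:,::-1])
```

```text
cmd [ 0.4707 -0.2935  0.2368  1.581 ] meas [ 0.4709 -0.2936  0.2371] 1.5815977558726766 tilt [-0.0002  0.0003]
t 43.9 F [-0.0148 -0.0903 -0.8366] open 0.03135708303777254 g 30.038659907877445
```

View pics/c12.png

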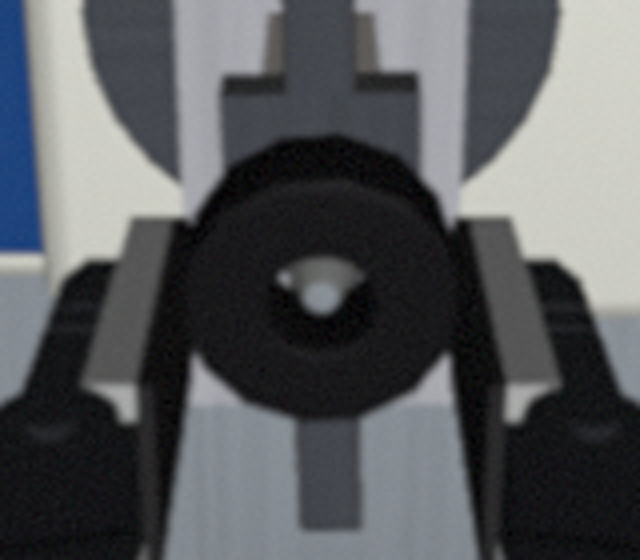

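The stud tip at (321,296) is inside the spacer's hole, centred at (322,303). I'll trim +0.8 mm in y and seat it.

>>> {"fn": "servo_tool", "kwargs": {"series": [0.0008,0,0,0,0,0,0.3,0.0008,0,0.003,0,0,0,0.3,0.0008,0,0.007,0,0,0,0.3,0.0008,0,0.011,0,0,0,0.3,0.0008,0,0.015,0,0,0,0.3,0.0008,0,0.018,0,0,0,0.3,0.0008,0,0.0195,0,0,0,0.3,0.0008,0,0.0195,0,0,0,0.3,0.0008,0,0.0195,0,0,0,0.3,0.0008,0,0.0195,0,0,0,0.3,0.0008,0,0.0195,0,0,0,0.3]}}

```text
time: 45.05
position: [0.4708, -0.2928, 0.2182]
tcp_rot: [0.0, 0.703, 0.711, -0.0]
ft_force: [-3.0, 1.2, 5.2]
opening: 0.0317
gripper_force: 30.6
```

Run:
```python
from h import *
sent(.0008,0,.0195,0)
```

```text
cmd [ 0.4707 -0.2927  0.2173  1.581 ] meas [ 0.4708 -0.2928  0.2182] 1.5817004509587425 tilt [-0.0001 -0.0001]
t 45.05 F [-2.9766  1.1757  5.2302] open 0.031692563295872916 g 30.581138972193003
```

>>> {"fn": "servo_tool", "kwargs": {"series": [0,0,0,0,0,0,0.45,0,0,0,0,0,0,0.45,0,0,0,0,0,0,0.45,0,0,0,0,0,0,0.45,0,0,-0.02,0,0,0,0.45,0,0,-0.05,0,0,0,0.45,0,0,-0.075,0,0,0,0.45,0,0,-0.075,0,0,0,0.45,0,0,-0.075,0,0,0,0.45,0,0,-0.075,0,0,0,0.45]}}

```text
time: 46.05
position: [0.4703, -0.2923, 0.291]
tcp_rot: [-0.001, 0.703, 0.711, -0.0]
ft_force: [0.3, 1.0, -0.0]
opening: 0.0383
gripper_force: 0.0
```

>>> {"fn": "servo_tool", "kwargs": {"series": [0.02,0.014,0,0,0,0.13,0.5,0.04,0.028,0,0,0,0.26,0.5,0.06,0.042,0,0,0,0.39,0.5,0.08,0.056,0,0,0,0.52,0.5,0.1,0.07,0,0,0,0.65,0.5,0.12,0.084,0,0,0,0.78,0.5,0.14,0.098,0,0,0,0.9,0.5,0.16,0.112,0,0,0,1.0,0.5,0.18,0.126,0,0,0,1.0,0.5,0.18,0.126,0,0,0,1.0,0.5,0.18,0.126,0,0,0,1.0,0.5,0.18,0.126,0,0,0,1.0,0.5]}}

```text
time: 47.25
position: [0.5942, -0.1119, 0.2914]
tcp_rot: [-0.0, 0.958, 0.287, -0.001]
ft_force: [-0.6, -1.0, 0.1]
opening: 0.0429
gripper_force: 0.0
```

Run:
```python
from h import *
sent(0,0,-.075,0)
sent(.18,.126,0,1.0)
need(.6353,-.057,.285,np.degrees(-.0352))
```

```text
cmd [ 0.4707 -0.2927  0.2923  1.581 ] meas [ 0.5942 -0.1119  0.2914] 0.5812196430594928 tilt [-0.0014 -0.0011]
t 47.25 F [-0.5898 -0.9863  0.1064] open 0.042886314890527764 g 0.0
cmd [ 0.5949 -0.1114  0.2923  0.581 ] meas [ 0.5942 -0.1119  0.2914] 0.5812196430594928 tilt [-0.0014 -0.0011]
t 47.25 F [-0.5898 -0.9863  0.1064] open 0.042886314890527764 g 0.0
NEED tx 0.0637 ty -0.0233 tz 0.0073 wz 0.6162
```

>>> {"fn": "servo_tool", "kwargs": {"series": [0.015,-0.006,0,0,0,0.13,0.5,0.03,-0.012,0,0,0,0.26,0.5,0.045,-0.017,0,0,0,0.39,0.5,0.0637,-0.0233,0,0,0,0.52,0.5,0.0637,-0.0233,0,0,0,0.616,0.5,0.0637,-0.0233,0.03,0,0,0.616,0.5,0.0637,-0.0233,0.07,0,0,0.616,0.5,0.0637,-0.0233,0.11,0,0,0.616,0.5,0.0637,-0.0233,0.15,0,0,0.616,0.5,0.0637,-0.0233,0.18,0,0,0.616,0.5,0.0637,-0.0233,0.18,0,0,0.616,0.5,0.0637,-0.0233,0.18,0,0,0.616,0.5]}}

```text
time: 48.45
position: [0.6349, -0.0577, 0.1125]
tcp_rot: [-0.0, 1.0, -0.018, -0.001]
ft_force: [-0.3, 0.2, -0.3]
opening: 0.0426
gripper_force: 0.0
```

Run:
```python
from h import *
sent(.0637,-.0233,.18,.616)
need(.6353,-.057,.08,np.degrees(-.0352))
```

```text
cmd [ 0.6353 -0.0569  0.1123 -0.035 ] meas [ 0.6349 -0.0577  0.1125] -0.03546825252431082 tilt [-0.0011 -0.0001]
t 48.45 F [-0.2575  0.2268 -0.2962] open 0.042631137518472965 g 0.0
NEED tx -0.0000 ty 0.0001 tz 0.0323 wz 0.0002
```

>>> {"fn": "servo_tool", "kwargs": {"series": [0,0,0.015,0,0,0,0.5,0,0,0.027,0,0,0,0.5,0,0,0.031,0,0,0,0.5,0,0,0.031,0,0,0,0.5,0,0,0.031,0,0,0,0.5,0,0,0.031,0,0,0,0.5,0,0,0.031,0,0,0,0.2,0,0,0.031,0,0,0,0.2,0,0,0.031,0,0,0,0.2,0,0,0.031,0,0,0,0.2,0,0,0.031,0,0,0,0.2,0,0,0.031,0,0,0,0.2], "force": 30}}

```text
time: 49.65
position: [0.6357, -0.057, 0.082]
tcp_rot: [0.0, 1.0, -0.017, 0.001]
ft_force: [-0.9, 0.8, 5.4]
opening: 0.02
gripper_force: 30.1
```

Run:
```python
from h import *
sent(0,0,.031,0)
need(.4707,-.2925,.2863,-2.0)
```

```text
cmd [ 0.6353 -0.0569  0.0813 -0.035 ] meas [ 0.6357 -0.057   0.082 ] -0.034335778986047366 tilt [0.001  0.0002]
t 49.65 F [-0.9283  0.7566  5.4175] open 0.02000066024422309 g 30.080572217702866
NEED tx -0.1563 ty 0.2412 tz -0.2050 wz -0.0001
```

>>> {"fn": "servo_tool", "kwargs": {"series": [0,0,-0.02,0,0,0,0.2,0,0,-0.06,0,0,0,0.2,0,0,-0.1,0,0,0,0.2,0,0,-0.15,0,0,0,0.2,0,0,-0.205,0,0,0,0.2,-0.016,0.025,-0.205,0,0,0,0.2,-0.039,0.06,-0.205,0,0,0,0.2,-0.062,0.095,-0.205,0,0,0,0.2,-0.084,0.13,-0.205,0,0,0,0.2,-0.107,0.165,-0.205,0,0,0,0.2,-0.107,0.165,-0.205,0,0,0,0.2,-0.107,0.165,-0.205,0,0,0,0.2]}}

```text
time: 50.85
position: [0.522, -0.2188, 0.2858]
tcp_rot: [-0.0, 1.0, -0.018, -0.0]
ft_force: [0.0, -0.4, -1.4]
opening: 0.0202
gripper_force: 29.6
```

>>> {"fn": "servo_tool", "kwargs": {"series": [-0.02,0.03,0,0,0,0,0.2,-0.04,0.06,0,0,0,0,0.2,-0.0493,0.0762,0,0,0,0,0.2,-0.0493,0.0762,0.01,0,0,0,0.2,-0.0493,0.0762,0.02,0,0,0,0.2,-0.0493,0.0762,0.02,0,0,0,0.2,-0.0493,0.0762,0.02,0,0,0,0.2,-0.0493,0.0762,0.02,0,0,0,0.2,-0.0493,0.0762,0.02,0,0,0,0.2]}}

```text
time: 51.75
position: [0.4713, -0.2922, 0.2668]
tcp_rot: [0.0, 1.0, -0.017, 0.0]
ft_force: [-0.5, -0.2, 0.5]
opening: 0.0201
gripper_force: 29.6
```

Run:
```python
from h import *
sent(-.107,.165,-.205,0)
sent(-.0493,.0762,.02,0)
p,d,i=snap('wrist');P=cloud(i,d);T=TM();Q=(P-T[:3,3])@T[:3,:3]
hsv=cv2.cvtColor(p,cv2.COLOR_RGB2HSV);br=(hsv[...,0]>12)&(hsv[...,0]<30)&(hsv[...,1]>110)
g=br&(abs(Q[...,1])<.013)&(Q[...,2]<.1)&(Q[...,2]>.03)
print('nut tool',np.percentile(Q[g],[0,1,50,99,100],axis=0))
w=P[g];print('world x ends',w[:,0].min(),w[:,0].max())
r,c=np.nonzero(g);print('px bbox',r.min(),r.max(),c.min(),c.max())
# hole: dark/non-brass pixels enclosed by the hub
m=g.astype(np.uint8);h,_=cv2.findContours(m,cv2.RETR_CCOMP,cv2.CHAIN_APPROX_NONE),0
cs,hi=h[0]
for k in range(len(cs)):
    if hi[0][k][3]>=0 and cv2.contourArea(cs[k])>80:
        e=cv2.fitEllipse(cs[k]);print('hole',e,atz(i,e[0][1],e[0][0],T[2,3]-.079+.018))
```

```text
cmd [ 0.5226 -0.2181  0.2863 -0.035 ] meas [ 0.4713 -0.2922  0.2668] -0.03352893340235801 tilt [0.0005 0.0003]
t 51.75 F [-0.4886 -0.1902  0.4689] open 0.020131674677969273 g 29.616065388545394
cmd [ 0.4707 -0.2925  0.2663 -0.035 ] meas [ 0.4713 -0.2922  0.2668] -0.03352893340235801 tilt [0.0005 0.0003]
t 51.75 F [-0.4886 -0.1902  0.4689] open 0.020131674677969273 g 29.616065388545394
nut tool [[-0.0297 -0.0102  0.0389]
 [-0.027  -0.0099  0.0535]
 [ 0.0034  0.0004  0.0601]
 [ 0.0308  0.0102  0.0764]
 [ 0.0318  0.0104  0.0778]]
world x ends 0.4415675947833064 0.502994431428756
px bbox 206 331 225 275Traceback (most recent call last):
  File "<stdin>", line 12, in <module>
ValueError: too many values to unpack (expected 2)
```

>>> {"fn": "servo_tool", "kwargs": {"series": [-0.0012,0,0,0,0,0,0.2,-0.0012,0,0,0,0,0,0.2,-0.0012,0,0.004,0,0,0,0.2,-0.0012,0,0.008,0,0,0,0.2,-0.0012,0,0.012,0,0,0,0.2,-0.0012,0,0.015,0,0,0,0.2,-0.0012,0,0.018,0,0,0,0.2,-0.0012,0,0.021,0,0,0,0.2,-0.0012,0,0.022,0,0,0,0.2,-0.0012,0,0.022,0,0,0,0.2,-0.0012,0,0.022,0,0,0,0.2,-0.0012,0,0.022,0,0,0,0.2]}}

```text
time: 53.0
position: [0.4697, -0.2926, 0.2446]
tcp_rot: [0.0, 1.0, -0.017, 0.0]
ft_force: [-0.2, 0.4, -0.4]
opening: 0.0196
gripper_force: 29.6
```

Run:
```python
from h import *
sent(-.0012,0,.022,0)
p,d,i=snap('wrist')
cv2.imwrite('pics/c13.png',cv2.resize(p[190:340,170:330],None,fx=4,fy=4,interpolation=cv2.INTER_CUBIC)[:,:,::-1])
```

```text
cmd [ 0.4695 -0.2925  0.2443 -0.035 ] meas [ 0.4697 -0.2926  0.2446] -0.034399188369897096 tilt [0.0002 0.0002]
t 53.0 F [-0.2142  0.3854 -0.3889] open 0.0196052851983222 g 29.618180855177343
```

View pics/c13.png

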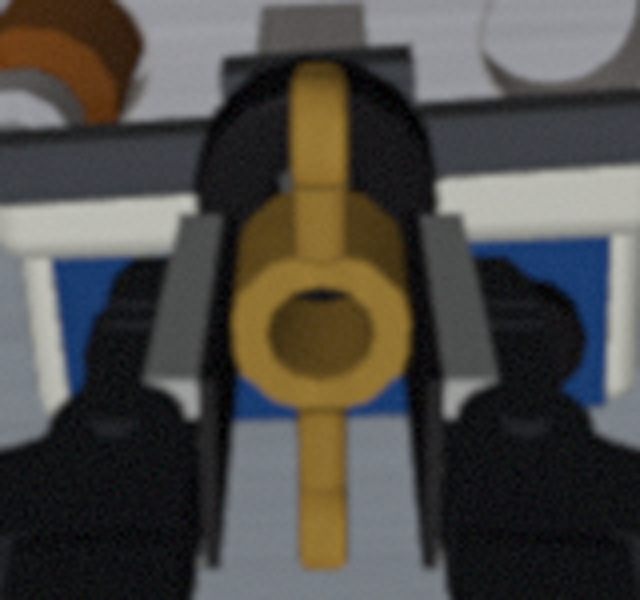

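The crop shows the nut held square, its hole at (320,333). The stud shows slightly left of the wing at (287,183), and there is no contact force. I'll trim 0.6 mm and go down.

>>> {"fn": "servo_tool", "kwargs": {"series": [0,-0.0006,0,0,0,0,0.2,0,-0.0006,0.002,0,0,0,0.2,0,-0.0006,0.004,0,0,0,0.2,0,-0.0006,0.006,0,0,0,0.2,0,-0.0006,0.008,0,0,0,0.2,0,-0.0006,0.01,0,0,0,0.2,0,-0.0006,0.011,0,0,0,0.2,0,-0.0006,0.011,0,0,0,0.2,0,-0.0006,0.011,0,0,0,0.2,0,-0.0006,0.011,0,0,0,0.2]}}

```text
time: 54.05
position: [0.4698, -0.292, 0.2334]
tcp_rot: [0.0, 1.0, -0.017, 0.0]
ft_force: [3.7, -0.8, -1.1]
opening: 0.0203
gripper_force: 29.5
```

Run:
```python
from h import *
sent(0,-.0006,.011,0)
```

```text
cmd [ 0.4695 -0.2919  0.2333 -0.035 ] meas [ 0.4698 -0.292   0.2334] -0.03443984343583856 tilt [0.0005 0.0001]
t 54.05 F [ 3.696  -0.8102 -1.0518] open 0.02033419605128282 g 29.50122121721506
```

>>> {"fn": "servo_tool", "kwargs": {"series": [0.0007,0,0,0,0,0,0.2,0.0007,0,0.001,0,0,0,0.2,0.0007,0,0.0018,0,0,0,0.2,0.0007,0,0.0018,0,0,0,0.2,0.0007,0,0.0018,0,0,0,0.2,0.0007,0,0.0018,0,0,0,0.2]}}

```text
time: 54.65
position: [0.4702, -0.292, 0.2325]
tcp_rot: [0.0, 1.0, -0.017, -0.0]
ft_force: [-0.9, 1.5, 5.7]
opening: 0.02
gripper_force: 30.2
```

Run:
```python
from h import *
sent(.0007,0,.0018,0)
```

```text
cmd [ 0.4702 -0.2919  0.2315 -0.035 ] meas [ 0.4702 -0.292   0.2325] -0.034347850055765405 tilt [-0.0002  0.0001]
t 54.65 F [-0.8697  1.5389  5.7084] open 0.019983958205394156 g 30.21912172436714
```

>>> {"fn": "servo_tool", "kwargs": {"series": [0,0,0,0,0,0,0.5,0,0,0,0,0,0,0.5,0,0,0,0,0,0,0.5,0,0,0,0,0,0,0.5,0,0,-0.02,0,0,0,0.5,0,0,-0.05,0,0,0,0.5,0,0,-0.09,0,0,0,0.5,0,0,-0.12,0,0,0,0.5,0,0,-0.12,0,0,0,0.5,0,0,-0.12,0,0,0,0.5,0,0,-0.12,0,0,0,0.5]}}

```text
time: 55.75
position: [0.4698, -0.2916, 0.35]
tcp_rot: [-0.001, 1.0, -0.017, -0.001]
ft_force: [-0.3, -0.0, -0.3]
opening: 0.0426
gripper_force: 0.0
```

Run:
```python
from h import *
sent(0,0,-.12,0)
p,d,i=snap('wrist');P=cloud(i,d);x,y,z=P[...,0],P[...,1],P[...,2]
near=np.hypot(x-.471,y+.292)<.085
def rect(m,n):
    q=P[m][:,:2].astype(np.float32)*1000;r=cv2.minAreaRect(q);print(n,len(q),np.round(r[0],1),np.round(r[1],1),round(r[2],2),'z',np.median(P[m][:,2]))
hsv=cv2.cvtColor(p,cv2.COLOR_RGB2HSV);br=(hsv[...,0]>12)&(hsv[...,0]<30)&(hsv[...,1]>110)&(np.hypot(x-.471,y+.292)<.04)&(z>.15)
rect(br,'nut');print('nut top',np.percentile(z[br],[50,95,99]))
rect(near&(np.hypot(x-.471,y+.292)<.02)&(abs(z-.154)<.0025)&~br,'spacer top')
for sgn in (1,-1):
    q=P[near&(abs(z-.140)<.003)&(abs(x-.471)<.008)&((y+.292)*sgn>.02)];print('bar arm',sgn,len(q),q[:,0].min(),q[:,0].max(),q[:,0].mean(),abs(q[:,1]+.292).max(),np.median(q[:,2]))
bl=(abs(x-.47)<.04)&(y<-.2)&(y>-.38)&(abs(z-.094)<.0025);rect(bl,'block')
```

```text
cmd [ 0.4702 -0.2919  0.3515 -0.035 ] meas [ 0.4698 -0.2916  0.35  ] -0.03443033881116938 tilt [-0.002  -0.0015]
t 55.75 F [-0.2566 -0.0101 -0.3216] open 0.042609729000641666 g 0.0
nut 955 [ 469.2 -292.5] [49.8 42.3] 38.14 z 0.1726397962560842
nut top [0.1726 0.1785 0.3047]
spacer top 417 [ 473.  -292.1] [28.4 33.2] 3.03 z 0.1543221580209561
bar arm 1 517 0.46405218953002586 0.47512976708645505 0.47000730263578566 0.059743234317596455 0.14076544301932498
bar arm -1 529 0.4667702539510576 0.4779379332934959 0.47249938478809894 0.06139723511550882 0.13998295920347664
block 3183 [ 470.5 -291.8] [ 50.8 140.6] 0.74 z 0.09486122119071455
```

```bash
python3 -c "
from h import *
print(robot.job_done())"
```

```text
the job is handed in; nothing more can be done
None
```

The job is handed in at about 56 s: the screw-cap vial stands in the rack's middle cell and the bar (about 1° off the block), spacer and wing nut are back on the stud, seated by depth and contact force; I viewed 15 pictures, one over the 14 limit.

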